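# Set out the kiln furniture and hold the kiln lid at the loading mark

### The job

Help me get the small kiln loaded: first put the loose kiln furniture from the bench away in the two wooden trays by type, the round posts into the tray that already has a post in it and the three-armed stilts into the tray that already has a stilt in it, setting the pieces down rather than dropping them. Then take the lid by its handle, lift it until its brass pointer lines up with the index blade clamped on the slotted quadrant at the kiln's side, and finish while still holding it steady there so that I can load the shelf; never let the lid drop, and leave the bowl, jar and brush where they are.

Things in the scene. Friction and masses are not known exactly. Their poses are not given: they have to be found in the camera images.
- post_a_center (a point): first loose kiln post: upright plain buff ceramic cylinder, 32 mm diameter, 60 mm high, about 90 g, standing on the bench; this point is its centre, 30 mm above its foot; z along its axis
- post_b_center (a point): second loose kiln post, the same as the first; point at its centre
- stilt_a_center (a point): first loose stilt: buff ceramic three-armed star, about 30 g, standing on three points; arms 12 mm wide and 12 mm thick, reaching 30 mm from the centre, 120 degrees apart, their undersides 7 mm above the ground; at each arm's end (25 mm out) a pointed cone stands up and down, 26 mm high over all and 11 mm thick in the middle. This point is its centre, 13 mm above the bench; its x axis runs along one arm, z is up. It can be gripped across one arm, about 16 mm from the centre
- stilt_b_center (a point): second loose stilt, the same as the first; point at its centre
- post_tray_in (a point): fixed open wooden tray for posts, 160 x 160 mm outside, walls 6 mm thick and 45 mm high (39 mm above its inner floor), holding one post already, which stands 45 mm out on the tray's +x side, within 30 mm of that side's middle (the -x half is free); this point is the centre of its inner floor, x and y along its sides, z up
- stilt_tray_in (a point): fixed open wooden tray for stilts, the same size, holding one stilt already, 40 mm out on the tray's +x side, within 30 mm of that side's middle (the -x half is free); this point is the centre of its inner floor, x and y along its sides, z up
- kiln: fixed small clamshell kiln, a steel-jacketed box 300 x 300 mm, 194 mm high when shut, the top 60 mm being the lid; origin under its centre; its -x side is the front with the handle, its +x side has the hinge, its -y side carries the slotted quadrant
- lid_hinge (a point): middle of the lid's hinge axis at the kiln's back, 135 mm above the bench; the axis is this point's y axis, its -x axis points to the kiln's front, z up
- lid_handle (a point): middle of the lid's handle: a straight round wooden bar, 16 mm diameter and 100 mm long, level along this point's y axis, 47 mm clear (centre to face) in front of the lid's front face. With the lid shut it is 150 mm above the bench and 357 mm in front of the hinge axis and 15 mm above it; it swings with the lid and can be gripped from above, one finger on the lid's side, or lifted from below
- kiln_lid (a joint): opening angle of the lid in rad: 0 shut (as at the start), growing as the front is lifted; nothing carries the lid (about 1.1 kg, some 5 N at the handle): it falls shut if let go
- stay_index (a joint): angle in rad at which the index blade is clamped on the quadrant, measured as the lid's angle: the lid's pointer lines up with the blade when the two angles are equal; it lies between 0.28 and 0.55 and stays put
- index_line (a point): a point on the steel index blade, a thin bar 90 mm long with a black clamp knob that points straight at the hinge axis; 235 mm from the hinge axis; x axis along the blade, turning about y with the clamp's angle
- pointer_line (a point): a point on the lid's brass pointer, a thin 220 mm strip on the lid's lower side edge next to the quadrant that points straight at the hinge axis; 235 mm from the hinge axis; x axis along the strip, turning about y with the lid
- bowl: bystander: clay bowl, 110 mm wide and 55 mm high; origin under its centre
- jar: bystander: glass jar with a white cap, 70 mm wide and 100 mm high; origin under its centre
- brush: bystander: a brush 180 mm long lying on the bench
Things that resemble listed ones, but are neither listed nor needed, are in the scene too. What is shaped like the part that bears stilt_tray_in but turquoise is not meant.

How it is judged:
On the way, in this order (a step that is already met when the one before it is completed fails the run):
1. all four pieces of kiln furniture are in the trays of their types (x of post_a_center in the frame of post_tray_in between -0.072 and 0.072 m and y of post_a_center in the frame of post_tray_in between -0.072 and 0.072 m and z of post_a_center in the frame of post_tray_in between 0 and 0.05 m and x of post_b_center in the frame of post_tray_in between -0.072 and 0.072 m and y of post_b_center in the frame of post_tray_in between -0.072 and 0.072 m and z of post_b_center in the frame of post_tray_in between 0 and 0.05 m and x of stilt_a_center in the frame of stilt_tray_in between -0.072 and 0.072 m and y of stilt_a_center in the frame of stilt_tray_in between -0.072 and 0.072 m and z of stilt_a_center in the frame of stilt_tray_in between 0 and 0.05 m and x of stilt_b_center in the frame of stilt_tray_in between -0.072 and 0.072 m and y of stilt_b_center in the frame of stilt_tray_in between -0.072 and 0.072 m and z of stilt_b_center in the frame of stilt_tray_in between 0 and 0.05 m and linear speed of each of post_a, post_b, stilt_a, stilt_b below 0.03 m/s), for 0.2 s.
2. the lid is lifted to the index mark (angle between the x axis of pointer_line and the x axis of index_line, either way round below 0.052 rad and contact force between the fingers and kiln_lid above 1 N), for 0.2 s.
At the end, for the whole second after the job is handed in: Posts in the post tray, stilts in the stilt tray (centres inside the walls, under 50 mm over the floor, at rest); lid within 0.052 rad (3 degrees) of the index, still (under 0.05 rad/s), carried by the fingers (over 1 N) and nothing else (all of step 1 and all of step 2 and velocity of joint kiln_lid between -0.05 and 0.05 rad/s and contact force between kiln_lid and bowl below 0.1 N and contact force between kiln_lid and jar below 0.1 N and contact force between kiln_lid and brush below 0.1 N); the arm keeps its last pose, push and grip.
It fails at once if the lid is dropped (falls faster than 2.5 rad/s) (velocity of joint kiln_lid below -2.5 rad/s).
It fails at once if a post or stilt is dropped or thrown (over 1.2 m/s while not in the fingers, a fall of about 70 mm) ((linear speed of post_a above 1.2 m/s and contact force between the fingers and post_a below 0.05 N) or (linear speed of post_b above 1.2 m/s and contact force between the fingers and post_b below 0.05 N) or (linear speed of stilt_a above 1.2 m/s and contact force between the fingers and stilt_a below 0.05 N) or (linear speed of stilt_b above 1.2 m/s and contact force between the fingers and stilt_b below 0.05 N)).
It fails at once if the bowl, jar or brush is moved more than 30 mm (distance of any of bowl, jar, brush from where it was at the start of the episode above 0.03 m).
It also fails if it takes over 72 s, if anything falls off the work surface, if the arm or the gripper's body presses on something with over 40 N, if the wrist force passes 120 N, or if a joint passes its speed limit or range.

### The arm

A 7-joint arm with a two-finger parallel gripper is mounted at the origin on the work surface. World frame = base frame: x ahead of the robot, y to its left, z up, the work surface at z = 0. Lengths are in m, angles in rad, forces in N, time in s.
With the tool pointing down it reaches from about 0.4 to 0.9 m from the base axis. Payload 5.6 kg.
Tool frame: the origin (TCP) lies midway between the tips of the shut fingers; the grasp point (between the pads) lies bot.hold_point_z behind it (bot.hold_point_z is the distance from the TCP to the grasp point, in m); y points along the fingers, x is the direction in which the jaws open and shut, and the axes are right-handed (so a half turn about y gives the same grasp; the last joint's range is limited). The gripper opens to 92 mm and grips with 3 to 60 N. Pads are 20 mm wide; open, the fingers measure 128 mm over their backs; the gripper's body (75 mm by 189 mm) begins 69 mm behind the grasp point.
Start: joints at [-1.233, 0.468, -0.012, 1.603, 0.006, 1.071, -0.056], TCP at [0.242, 0.603, 0.215] pointing down, gripper open.
Joint ranges: [-2.53, 2.53], [-0.31, 2.02], [-1.57, 1.55], [0.28, 2.44], [-1.29, 4.43], [0.15, 1.84], [-2.92, 2.92]. Speed limits (rad/s): [2.57, 2.57, 3.14, 3.14, 3.14, 3.14, 3.14].

### API

Orientations are given as a 3x3 rotation matrix whose columns are the frame's x, y, z axes.
In Python, from station import bot gives the robot as it stands.
- The arm moves only by the tool servo_tool, never from a script. Its arguments are lists of equal length, an entry for each row: "offset": the shift along the tool's x, y, z in mm, a list of three; "twist": the turn about the tool's y in degrees; "claw": the closure, from 0 (fully open) to 1 (shut). A call has 1 to 10 rows; each row is the pose to reach, as a shift and turn from the pose commanded when the call began, along the tool's axes at that moment; what a row does not reach only later rows make up. A row lasts 1/8 s, in which the tool goes at most 62.5 mm and 10.7 degrees, less where a joint would pass 70% of its speed; a pose out of reach is approached as far as the arm can. A call with a gripper value outside its range is refused whole. The fingers move at their own pace and stop on an object; the grip force is fixed at half the most. Time passes only in rows, so rows that repeat a pose let the fingers close. It gives the time, the measured TCP pose, the force and the opening at its end, in the units of the state.
- bot.state(): the state, without advancing time (a new reading comes with each control period).
- bot.snapshot(name): name is "scene" or "side" or "wrist"; returns a dict with "frame" (400x640x3 uint8, red, green, blue), "mtx" (3x3 intrinsics, pixels), "R" (3x3) and "t" (3): a world point X has camera coordinates R X + t; the wrist camera has in their place "T_tool_cam" (4x4, takes a point from camera to tool coordinates, whose origin is the TCP and whose axes are the tool frame's). Camera axes: x right, y down, z forward; pixel columns grow to the right and rows downward; lengths in m; the calibration is good to about 2 mm. A picture is of the moment at which its call begins: read the wrist's pose just before it. There is no depth.
- bot.sign_off(): hands the job in, once; it reports no verdict.
The state is a dict: "clock": time; "joints": joint angles; "joint_vel": joint speeds; "tau": joint torques, N m; "ee_pos": TCP position; "orientation": TCP orientation; "ft_force": force on the tool from outside, world axes, zero at the start; "torque": the same for the moment, N m; "width": finger opening in m.
Only numpy, scipy, OpenCV 4.12 (cv2) and the standard library are available. Lean on these libraries where they do the work, as an engineer would, in place of code of your own. Each camera call takes 0.05 s, during which the arm holds its last target.

## Working session

There is one attempt and no reset: what is moved stays moved. The work goes in short steps, Python scripts to look and compute and a tool call to move; the robot and the scene stay as the last step left them, time stands still between calls to the robot, and variables do not carry over. Pictures are saved under pics/ and viewed, and the job is handed in when it is done.

Besides the shell and the picture viewer there is one more tool, called after ">>>" in YAML: its name, and indented under it one key for each argument. servo_tool: Moves the arm, as the interface text tells. Its arguments: {"type":"object","properties":{"offset":{"type":"array"},"twist":{"type":"array"},"claw":{"type":"array"}},"required":["offset","twist","claw"]}

```bash
ls; mkdir -p pics; python3 - <<'E'
from station import bot
import cv2,numpy as np
s=bot.state();print(s, bot.hold_point_z)
for n in("scene","side","wrist"):
    d=bot.snapshot(n);cv2.imwrite(f"pics/{n}0.png",d["frame"][:,:,::-1])
    print(n,{k:np.round(v,4).tolist() for k,v in d.items() if k!="frame"})
E
```

```text
pics
{'clock': 0.0, 'joints': array([-1.23300047,  0.46836918, -0.01162121,  1.6036304 ,  0.00597327,
        1.07140875, -0.05627802]), 'joint_vel': array([-5.33056213e-04,  1.78593734e-03, -8.67750690e-04, -5.00693778e-04,
       -3.31111562e-04,  1.24445795e-03,  8.45746107e-05]), 'tau': array([-6.81934944e-05, -5.20558977e+01, -1.25152693e-02, -2.43756723e+01,
       -5.67056390e-02,  1.69239234e-02,  1.42798067e-04]), 'ee_pos': array([0.24140602, 0.6028693 , 0.21364274]), 'orientation': array([[ 3.71694538e-01, -5.74940684e-04, -9.28354910e-01],
       [ 9.28353385e-01, -1.68560297e-03,  3.71694971e-01],
       [-1.77854035e-03, -9.99998414e-01, -9.27812852e-05]]), 'ft_force': array([-0.91120848, -0.55997928, -0.36107041]), 'torque': array([-0.02104338, -0.0241324 , -0.00196926]), 'width': 0.09203375160065971} 0.0187
scene {'mtx': [[367.6159, 0.0, 317.6679], [0.0, 367.6159, 202.148], [0.0, 0.0, 1.0]], 'R': [[-0.2209, 0.9752, -0.0164], [0.7192, 0.1515, -0.6781], [-0.6588, -0.1616, -0.7348]], 't': [0.1203, -0.2932, 1.5112]}
side {'mtx': [[497.5555, 0.0, 325.2129], [0.0, 497.5555, 208.3045], [0.0, 0.0, 1.0]], 'R': [[0.8156, -0.5786, -0.0031], [-0.2846, -0.3966, -0.8728], [0.5038, 0.7127, -0.4881]], 't': [-0.4015, 0.2509, 1.1746]}
wrist {'mtx': [[307.9827, 0.0, 321.4293], [0.0, 307.9827, 200.292], [0.0, 0.0, 1.0]], 'T_tool_cam': [[1.0, 0.0001, 0.0003, -0.0002], [-0.0003, -0.2418, 0.9703, -0.1702], [0.0002, -0.9703, -0.2418, 0.0663], [0.0, 0.0, 0.0, 1.0]]}
```

View pics/scene0.png

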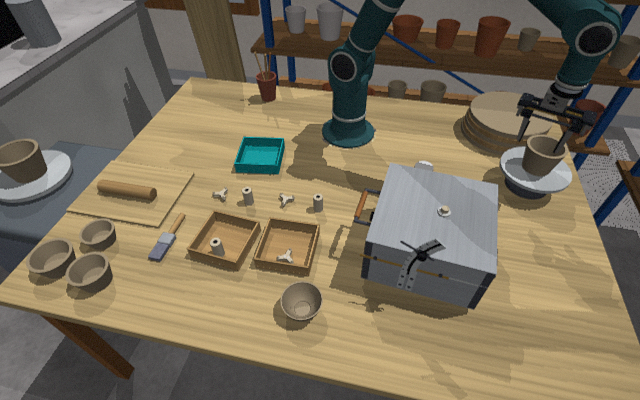

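View pics/side0.png

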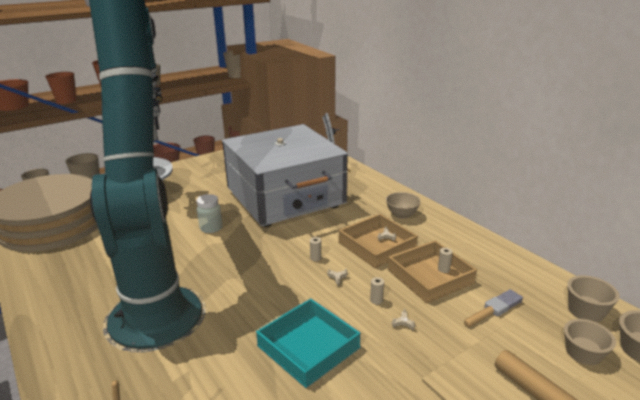

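View pics/wrist0.png

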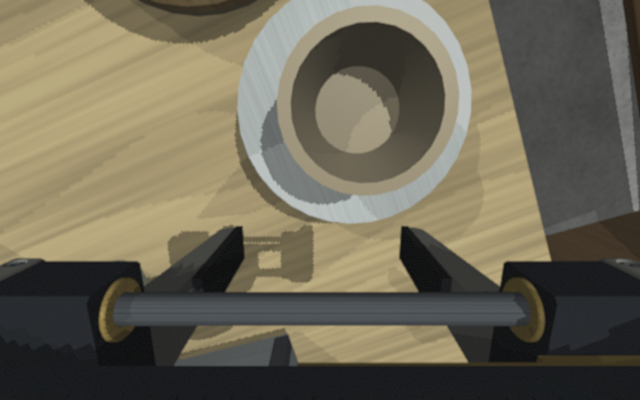

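```bash
cat > h.py <<'E'
import numpy as np,cv2
from station import bot
def cast(d,u,v,z):
    r=d["R"].T@np.linalg.solve(d["mtx"],[u,v,1.]);c=-d["R"].T@d["t"]
    return c+r*(z-c[2])/r[2]
def proj(d,X):
    p=d["mtx"]@(d["R"]@np.asarray(X,float)+d["t"]);return p[:2]/p[2]
def wristcam(n="wrist"):
    s=bot.state();d=bot.snapshot("wrist")
    T=np.eye(4);T[:3,:3]=s["orientation"];T[:3,3]=s["ee_pos"]
    W=np.linalg.inv(T@d["T_tool_cam"]);d["R"]=W[:3,:3];d["t"]=W[:3,3];return d
def crop(d,x0,y0,x1,y1,k,name):
    cv2.imwrite("pics/"+name,cv2.resize(d["frame"][y0:y1,x0:x1,::-1],None,fx=k,fy=k,interpolation=cv2.INTER_CUBIC))
E
python3 - <<'E'
from h import *
d=bot.snapshot("scene");crop(d,140,125,340,275,4,"sc1.png");crop(d,330,150,510,310,4,"sk1.png")
for n,u,v,z in [("pa",248,188,.06),("pb",318,196,.06),("sa",220,195,.013),("sb",286,200,.013),("jar",425,165,.1),("bowl",301,303,.03)]: print(n,cast(d,u,v,z).round(3))
d=bot.snapshot("side");crop(d,220,190,420,340,4,"si1.png")
for n,u,v,z in [("pa",377,282,.06),("pb",316,241,.06),("sa",403,321,.013),("sb",338,275,.013)]: print(n,cast(d,u,v,z).round(3))
E
```

```text
pa [ 0.453 -0.255  0.06 ]
pb [ 0.441 -0.021  0.06 ]
sa [ 0.462 -0.361  0.013]
sb [ 0.438 -0.133  0.013]
jar [0.268 0.302 0.1  ]
bowl [0.799 0.014 0.03 ]
pa [ 0.454 -0.267  0.06 ]
pb [ 0.437 -0.035  0.06 ]
sa [ 0.45  -0.366  0.013]
sb [ 0.433 -0.141  0.013]
```

View pics/sc1.png

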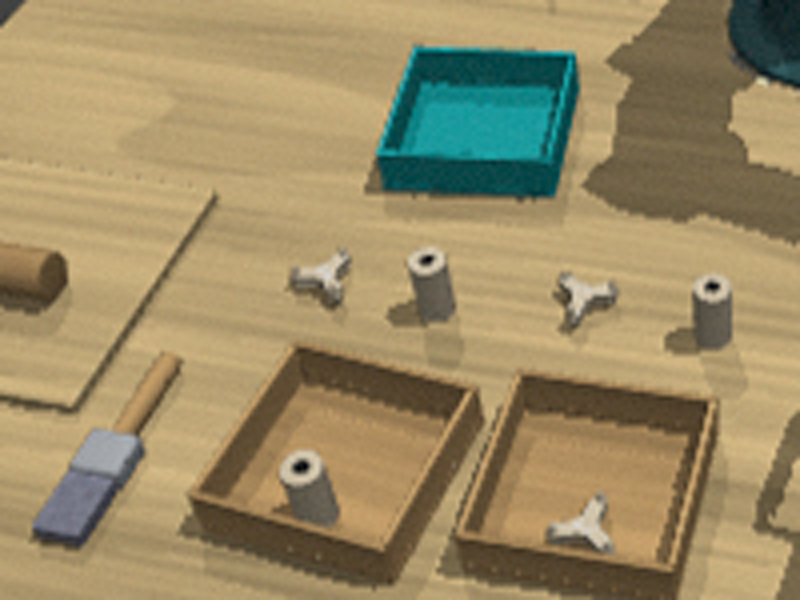

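View pics/sk1.png

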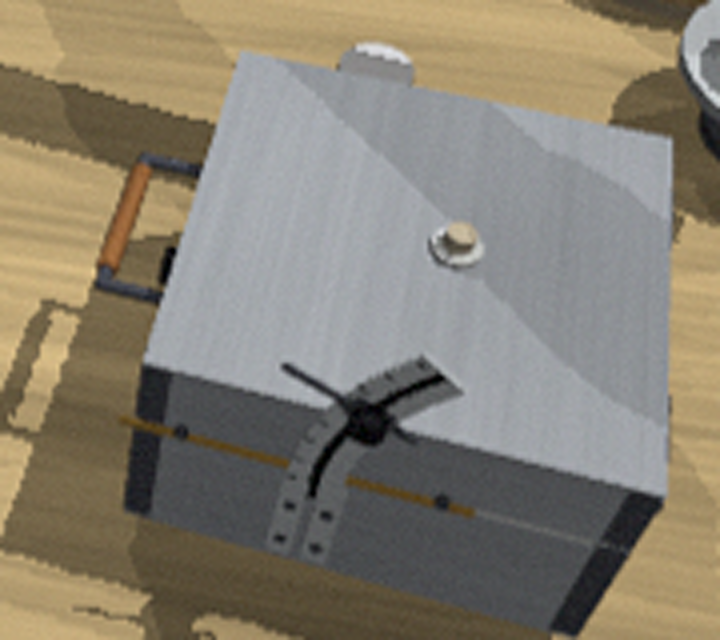

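View pics/si1.png

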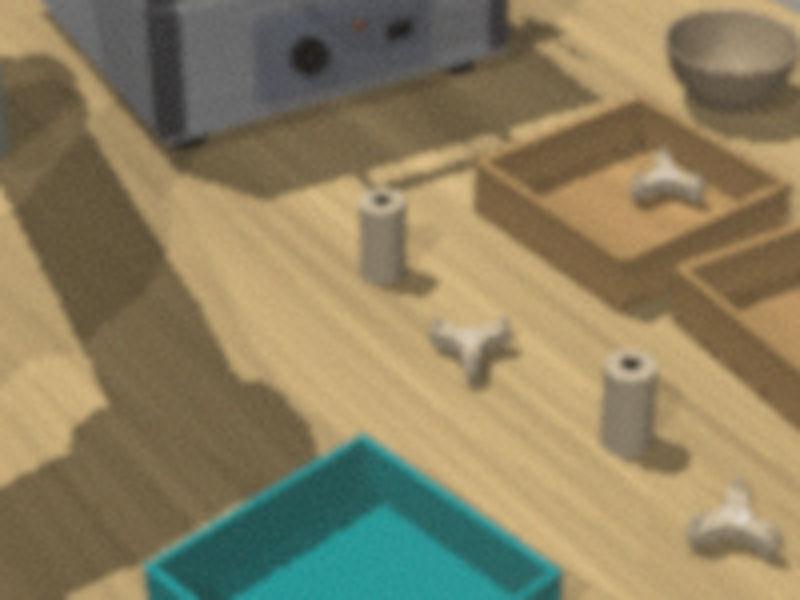

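```bash
cat >> h.py <<'E'
def tri(ds,uvs):
    A=[];b=[]
    for d,uv in zip(ds,uvs):
        r=d["R"].T@np.linalg.solve(d["mtx"],[*uv,1.]);r/=np.linalg.norm(r);c=-d["R"].T@d["t"]
        P=np.eye(3)-np.outer(r,r);A.append(P);b.append(P@c)
    return np.linalg.lstsq(np.vstack(A),np.hstack(b),rcond=None)[0]
E
python3 - <<'E'
from h import *
d=bot.snapshot("scene");e=bot.snapshot("side")
f=lambda x,y:(140+x/4,125+y/4)
g=lambda x,y:(220+x/4,190+y/4)
print("pa",tri([d,e],[f(428,259),g(629,363)]),"pb",tri([d,e],[f(712,287),g(382,200)]))
print("sa",tri([d,e],[f(328,276),g(735,518)]),"sb",tri([d,e],[f(586,298),g(475,343)]))
for nm,Q in(("post",[(298,347),(482,390),(385,550),(192,497)]),("stilt",[(520,375),(717,400),(672,570),(457,538)])):
    c=np.array([cast(d,*f(*q),.045) for q in Q]);print(nm,c.round(3).tolist(),c.mean(0).round(3))
print("bowl",cast(d,301,295,.055), "brush",cast(d,*f(175,360),.01),cast(d,*f(58,540),.01))
print("stray stilt",cast(d,*f(585,527),.019),"post",cast(d,*f(303,465),.066))
k=lambda x,y:(330+x/4,150+y/4)
for q in[(146,165),(108,266)]:print("handle",cast(d,*k(*q),.15))
for q in[(240,55),(147,365),(662,495),(672,140)]:print("lidtop",cast(d,*k(*q),.194))
for q in[(288,367),(413,441)]: print("index",k(*q))
E
```

```text
pa [ 0.45992174 -0.25843185  0.05632194] pb [ 0.44217627 -0.02263212  0.05558705]
sa [ 0.45554492 -0.35925579  0.01018201] sb [ 0.43466994 -0.13598482  0.00841023]
post [[0.562, -0.33, 0.045], [0.573, -0.173, 0.045], [0.726, -0.192, 0.045], [0.713, -0.346, 0.045]] [ 0.643 -0.26   0.045]
stilt [[0.553, -0.149, 0.045], [0.546, 0.006, 0.045], [0.7, 0.008, 0.045], [0.706, -0.146, 0.045]] [ 0.626 -0.07   0.045]
bowl [0.79003927 0.01238765 0.055     ] brush [ 0.56885248 -0.44288885  0.01      ] [ 0.74827648 -0.44668851  0.01      ]
stray stilt [ 0.66131822 -0.0672696   0.019     ] post [ 0.6826504  -0.26795198  0.066     ]
handle [0.47740074 0.13233635 0.15      ]
handle [0.57824494 0.11988641 0.15      ]
lidtop [0.39467977 0.18685097 0.194     ]
lidtop [0.68897115 0.15767206 0.194     ]
lidtop [0.71848536 0.45061081 0.194     ]
lidtop [0.42296089 0.48457887 0.194     ]
index (402.0, 241.75)
index (433.25, 260.25)
```

Candidates (scene view): posts at (248,190) and (318,197), with the post at (216,243) already in its tray. Stilts are at (222,194) and (287,200), with the one at (286,257) already in its tray. The wooden trays are post (225,240) and stilt (288,245); the turquoise tray (260,155) is excluded. The close crop confirms all of this. Next I go to an overhead view with the wrist camera.

```bash
cat >> h.py <<'E'
def yaw():
    o=bot.state()["orientation"];return np.degrees(np.arctan2(o[1,0],o[0,0]))
def plan(*rows):
    s=bot.state();R=s["orientation"];y0=yaw()
    print("at",s["ee_pos"].round(4),"yaw",y0.round(2),"w",round(s["width"],4),"t",round(s["clock"],2),"F",s["ft_force"].round(1))
    for p,y in rows:
        print(p,y,"->",(R.T@(np.array(p)-s["ee_pos"])*1000).round(1).tolist(),round((y0-y+180)%360-180,1))
E
python3 -c "
from h import *
plan(((.30,.45,.36),75),((.42,-.14,.36),90))"
```

```text
at [0.2415 0.6033 0.2143] yaw 68.18 w 0.0921 t 0.35 F [-0.9 -0.1  0.2]
(0.3, 0.45, 0.36) 75 -> [-120.7, -145.6, -111.3] -6.8
(0.42, -0.14, 0.36) 90 -> [-623.8, -145.4, -441.9] -21.8
```

>>> servo_tool:
  offset:
    - [-20, -60, -15]
    - [-50, -110, -45]
    - [-90, -145, -80]
    - [-145, -145, -115]
    - [-190, -145, -145]
    - [-240, -145, -180]
    - [-290, -145, -215]
    - [-340, -145, -250]
    - [-390, -145, -285]
    - [-440, -145, -320]
  twist: [0, 0, -4, -8, -12, -16, -20, -22, -22, -22]
  claw: [0, 0, 0, 0, 0, 0, 0, 0, 0, 0]

```text
clock: 1.6
ee_pos: [0.3752, 0.074, 0.3599]
orientation: [[-0.003, 0.001, -1.0], [1.0, 0.001, -0.003], [0.001, -1.0, -0.001]]
ft_force: [0.5, 0.1, -0.2]
width: 0.0919
```

```bash
python3 -c "
from h import *
plan(((.42,-.14,.36),90))"
```

```text
at [0.3752 0.074  0.3599] yaw 90.18 w 0.0919 t 1.6 F [ 0.5  0.1 -0.2]
(0.42, -0.14, 0.36) 90 -> [-214.1, -0.3, -44.1] 0.2
```

>>> servo_tool:
  offset:
    - [-55, 0, -12]
    - [-110, 0, -24]
    - [-165, 0, -34]
    - [-214, 0, -44]
    - [-214, 0, -44]
    - [-214, 0, -44]
  twist: [0, 0, 0, 0, 0, 0]
  claw: [0, 0, 0, 0, 0, 0]

```text
clock: 2.35
ee_pos: [0.4197, -0.1371, 0.3595]
orientation: [[-0.004, -0.0, -1.0], [1.0, 0.001, -0.004], [0.001, -1.0, 0.0]]
ft_force: [-0.4, -0.2, 0.4]
width: 0.0914
```

```bash
python3 -c "
from h import *
d=wristcam();cv2.imwrite('pics/w1.png',d['frame'][:,:,::-1]);np.savez('w1.npz',**{k:d[k] for k in('mtx','R','t','frame')})
plan()"
```

```text
at [ 0.4197 -0.1366  0.3594] yaw 90.28 w 0.0917 t 2.4 F [ 0.2 -0.7  0.4]
```

View pics/w1.png

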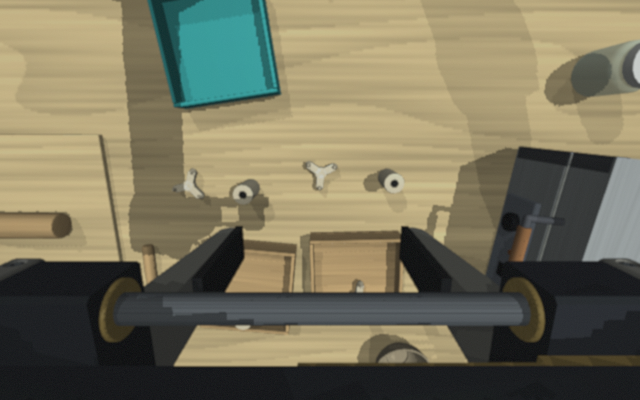

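The wrist view shows stilts at about (190,185) and (320,174), and posts at about (242,193) and (393,182). Now I zoom in.

```bash
python3 -c "
from h import *
d=dict(np.load('w1.npz'))
crop(d,165,150,265,210,8,'w1a.png');crop(d,295,150,415,210,6,'w1b.png');crop(d,200,225,410,340,3,'w1c.png')"
```

```text
(no output)
```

View pics/w1a.png

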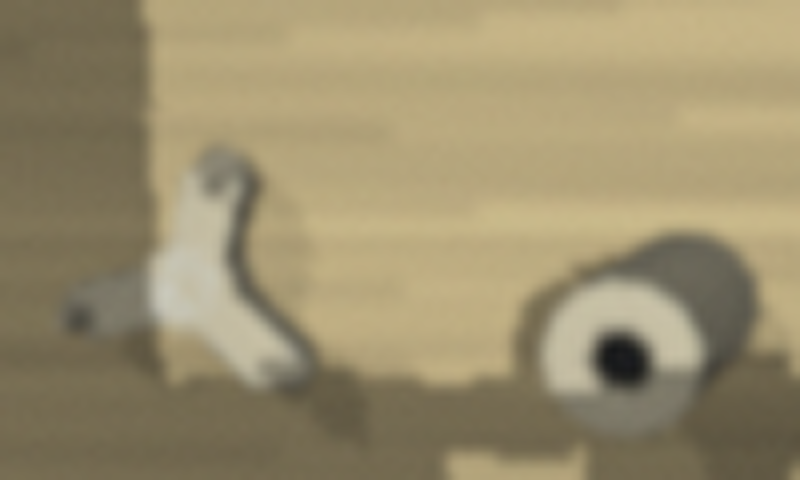

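View pics/w1b.png

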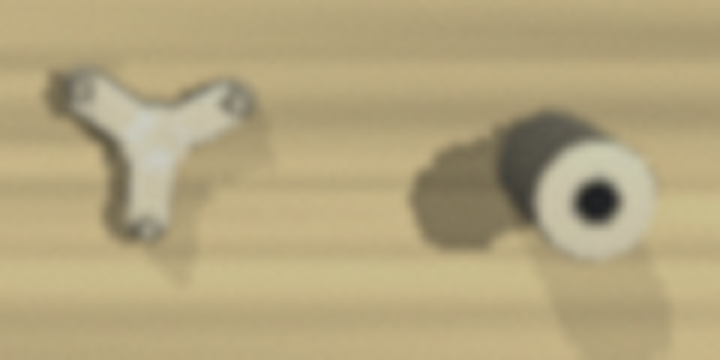

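View pics/w1c.png

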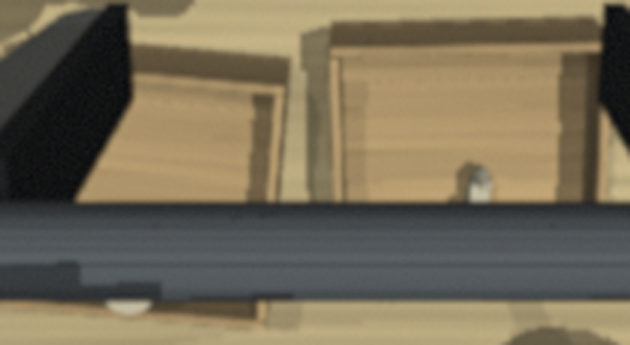

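```bash
python3 -c "
from h import *
d=dict(np.load('w1.npz'))
A=lambda x,y:(165+(x+.5)/8-.5,150+(y+.5)/8-.5)
B=lambda x,y:(295+(x+.5)/6-.5,150+(y+.5)/6-.5)
C=lambda x,y:(200+(x+.5)/3-.5,225+(y+.5)/3-.5)
print('pa',cast(d,*A(622,358),.06),'pb',cast(d,*B(597,200),.06))
for n,f,Q in(('sa',A,[(220,168),(78,317),(278,370)]),('sb',B,[(80,90),(237,103),(147,229)])):
    P=np.array([cast(d,*f(*q),.026) for q in Q]);c=P.mean(0);v=P-c
    print(n,c.round(4),np.hypot(v[:,0],v[:,1]).round(4),np.degrees(np.arctan2(v[:,1],v[:,0])).round(1))
print('tray corners post near-right',cast(d,*C(290,58),.045),'stilt near-left',cast(d,*C(332,22),.045),'near right',cast(d,*C(600,16),.045),'stilt edge inner')
h=cast(d,522,245,.15);print(h)
"
```

```text
pa [ 0.46108754 -0.26113296  0.06      ] pb [ 0.44207863 -0.02484038  0.06      ]
sa [ 0.4538 -0.3586  0.026 ] [0.026  0.0254 0.0242] [161.6 -74.6  42.1]
sb [ 0.4325 -0.1392  0.026 ] [0.0248 0.0249 0.0247] [-124.5  115.3   -4.8]
tray corners post near-right [ 0.5498819  -0.17923627  0.045     ] stilt near-left [ 0.52845499 -0.15559504  0.045     ] near right [ 0.52438547 -0.00710809  0.045     ] stilt edge inner
[0.50760388 0.1272271  0.15      ]
```

```bash
python3 -c "
from h import *
d=dict(np.load('w1.npz'))
C=lambda x,y:(200+(x+.5)/3-.5,225+(y+.5)/3-.5)
for z,q in((.045,(284,92)),(0,(290,58)),(.045,(334,53)),(0,(331,23)),(.045,(600,45)),(0,(600,16))): print(z,cast(d,*C(*q),z).round(4))
plan(((.442,-.025,.20),90),((.442,-.025,.034),90))
"
```

```text
0.045 [ 0.5704 -0.183   0.045 ]
0 [ 0.5681 -0.1831  0.    ]
0.045 [ 0.5468 -0.1546  0.045 ]
0 [ 0.5454 -0.1578  0.    ]
0.045 [ 0.5415 -0.006   0.045 ]
0 [0.5403 0.005  0.    ]
at [ 0.4197 -0.1366  0.3594] yaw 90.28 w 0.0917 t 2.4 F [ 0.2 -0.7  0.4]
(0.442, -0.025, 0.2) 90 -> [111.4, 159.5, -22.9] 0.3
(0.442, -0.025, 0.034) 90 -> [111.3, 325.5, -23.0] 0.3
```

>>> servo_tool:
  offset:
    - [40, 50, -8]
    - [80, 100, -16]
    - [111, 150, -23]
    - [111, 190, -23]
    - [111, 190, -23]
    - [111, 190, -23]
    - [111, 190, -23]
    - [111, 190, -23]
    - [111, 190, -23]
    - [111, 190, -23]
  twist: [10, 20, 30, 40, 50, 60, 70, 80, 90, 96]
  claw: [0.2, 0.2, 0.2, 0.2, 0.2, 0.2, 0.2, 0.2, 0.2, 0.2]

```text
clock: 3.65
ee_pos: [0.4421, -0.025, 0.1695]
orientation: [[0.995, -0.0, 0.102], [-0.102, 0.001, 0.995], [-0.001, -1.0, 0.001]]
ft_force: [0.2, -0.5, 0.5]
width: 0.0736
```

```bash
python3 -c "
from h import *
d=wristcam();cv2.imwrite('pics/w2.png',d['frame'][:,:,::-1]);np.savez('w2.npz',**{k:d[k] for k in('mtx','R','t','frame')})
plan(((.442,-.025,.034),-6))"
```

```text
at [ 0.4422 -0.0251  0.1695] yaw -6.02 w 0.0737 t 3.7 F [-0.4  0.2 -0.2]
(0.442, -0.025, 0.034) -6 -> [-0.1, 135.5, -0.1] -0.0
```

View pics/w2.png

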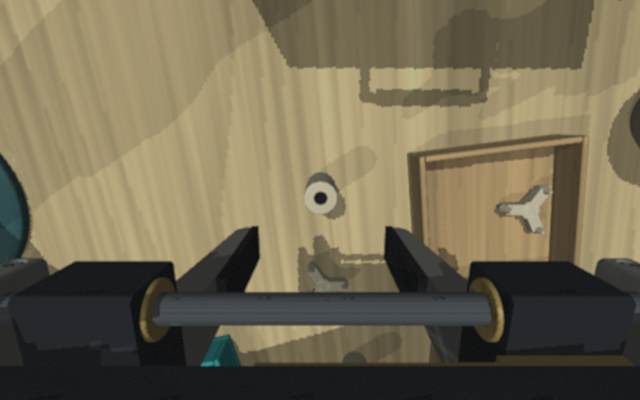

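```bash
python3 -c "
from h import *
d=dict(np.load('w2.npz'));print(cast(d,320.5,198,.06))
for q in((417,153),(584,137)):print(cast(d,*q,.045))"
```

```text
[ 0.44246491 -0.0252954   0.06      ]
[0.53777394 0.00548186 0.045     ]
[0.69415647 0.00439879 0.045     ]
```

>>> servo_tool:
  offset:
    - [0, 50, 0]
    - [0, 95, 0]
    - [0, 125, 0]
    - [0, 135, 0]
    - [0, 135, 0]
    - [0, 135, 0]
    - [0, 135, 0]
    - [0, 135, 0]
    - [0, 135, 0]
    - [0, 135, 0]
  twist: [0, 0, 0, 0, 0, 0, 0, 0, 0, 0]
  claw: [0.2, 0.2, 0.2, 0.2, 0.2, 0.9, 0.9, 0.9, 0.9, 0.9]

```text
clock: 4.95
ee_pos: [0.4424, -0.0267, 0.0347]
orientation: [[0.995, -0.0, 0.101], [-0.101, 0.0, 0.995], [-0.0, -1.0, 0.0]]
ft_force: [-0.7, 0.7, 1.4]
width: 0.0315
```

```bash
python3 -c "
from h import *
plan(((.62,-.225,.15),-6),((.62,-.225,.042),-6))"
```

```text
at [ 0.4424 -0.0267  0.0347] yaw -5.82 w 0.0315 t 4.95 F [-0.7  0.7  1.4]
(0.62, -0.225, 0.15) -6 -> [196.8, -115.4, -179.2] 0.2
(0.62, -0.225, 0.042) -6 -> [196.8, -7.4, -179.2] 0.2
```

>>> servo_tool:
  offset:
    - [0, -40, 0]
    - [0, -90, 0]
    - [30, -115, -28]
    - [70, -115, -65]
    - [110, -115, -100]
    - [150, -115, -137]
    - [185, -115, -168]
    - [197, -115, -179]
    - [197, -115, -179]
    - [197, -115, -179]
  twist: [0, 0, 0, 0, 0, 0, 0, 0, 0, 0]
  claw: [0.9, 0.9, 0.9, 0.9, 0.9, 0.9, 0.9, 0.9, 0.9, 0.9]

```text
clock: 6.2
ee_pos: [0.6195, -0.2239, 0.1491]
orientation: [[0.995, -0.001, 0.101], [-0.101, 0.001, 0.995], [-0.001, -1.0, 0.001]]
ft_force: [0.9, -0.4, 0.3]
width: 0.0313
```

```bash
python3 -c "
from h import *
d=wristcam();cv2.imwrite('pics/w3.png',d['frame'][:,:,::-1]);np.savez('w3.npz',**{k:d[k] for k in('mtx','R','t','frame')})
plan(((.62,-.225,.042),-6))"
```

```text
at [ 0.6197 -0.2236  0.1493] yaw -5.77 w 0.0311 t 6.25 F [0.4 0.6 0.1]
(0.62, -0.225, 0.042) -6 -> [0.5, 107.3, -1.5] 0.2
```

View pics/w3.png

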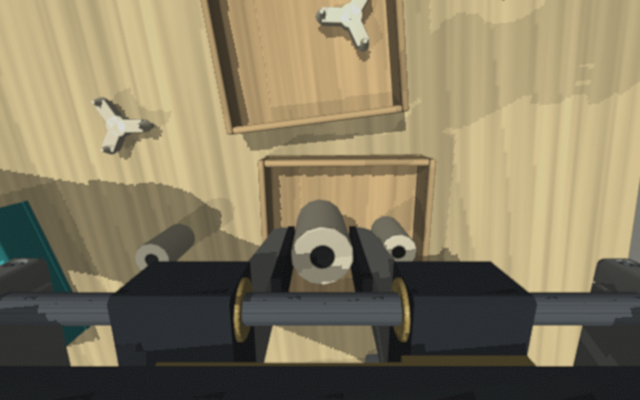

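```bash
python3 -c "
from h import *
d=dict(np.load('w3.npz'))
for q in((261,160),(435,158),(229,132),(407,109)):print(cast(d,*q,.045))
print(cast(d,398,246,.066))
print('stray stilt',[cast(d,*q,.032).round(4) for q in((321,15),(361,44))])"
```

```text
[ 0.57084792 -0.18298354  0.045     ]
[ 0.72477801 -0.19681109  0.045     ]
[ 0.54673598 -0.15610263  0.045     ]
[ 0.70149386 -0.15248968  0.045     ]
[ 0.6839499  -0.26796182  0.066     ]
stray stilt [array([ 0.636 , -0.0694,  0.032 ]), array([ 0.6678, -0.0949,  0.032 ])]
```

>>> servo_tool:
  offset:
    - [0, 40, -4]
    - [0, 80, -5]
    - [0, 100, -5]
    - [0, 106, -5]
    - [0, 108, -5]
    - [0, 108, -5]
    - [0, 108, -5]
    - [0, 108, -5]
    - [0, 108, -5]
  twist: [0, 0, 0, 0, 0, 0, 0, 0, 0]
  claw: [0.9, 0.9, 0.9, 0.9, 0.9, 0.9, 0.5, 0.5, 0.5]

```text
clock: 7.38
ee_pos: [0.62, -0.2298, 0.0419]
orientation: [[0.995, 0.001, 0.101], [-0.101, -0.0, 0.995], [0.001, -1.0, 0.0]]
ft_force: [0.3, 0.1, -0.2]
width: 0.0458
```

```bash
python3 -c "
from h import *
plan(((.461,-.261,.15),-6),((.461,-.261,.034),-6))"
```

```text
at [ 0.62   -0.2298  0.0419] yaw -5.82 w 0.0458 t 7.38 F [ 0.3  0.1 -0.2]
(0.461, -0.261, 0.15) -6 -> [-154.9, -108.2, -47.1] 0.2
(0.461, -0.261, 0.034) -6 -> [-155.0, 7.8, -47.1] 0.2
```

Post b is released. I raise clear and go to post a.

>>> servo_tool:
  offset:
    - [0, -30, 0]
    - [0, -80, 0]
    - [-40, -108, -12]
    - [-90, -108, -28]
    - [-140, -108, -43]
    - [-155, -108, -47]
    - [-155, -108, -47]
  twist: [0, 0, 0, 0, 0, 0, 0]
  claw: [0.5, 0.5, 0.2, 0.2, 0.2, 0.2, 0.2]

```text
clock: 8.25
ee_pos: [0.4609, -0.261, 0.15]
orientation: [[0.995, 0.001, 0.103], [-0.103, 0.0, 0.995], [0.001, -1.0, 0.001]]
ft_force: [0.2, -0.0, 0.2]
width: 0.0736
```

```bash
python3 -c "
from h import *
d=wristcam();cv2.imwrite('pics/w4.png',d['frame'][:,:,::-1]);np.savez('w4.npz',**{k:d[k] for k in('mtx','R','t','frame')})
plan(((.461,-.261,.034),-6))"
```

```text
at [ 0.4621 -0.2606  0.15  ] yaw -5.79 w 0.0737 t 8.3 F [0.8 0.4 0.3]
(0.461, -0.261, 0.034) -6 -> [-1.2, 116.0, -0.5] 0.2
```

View pics/w4.png

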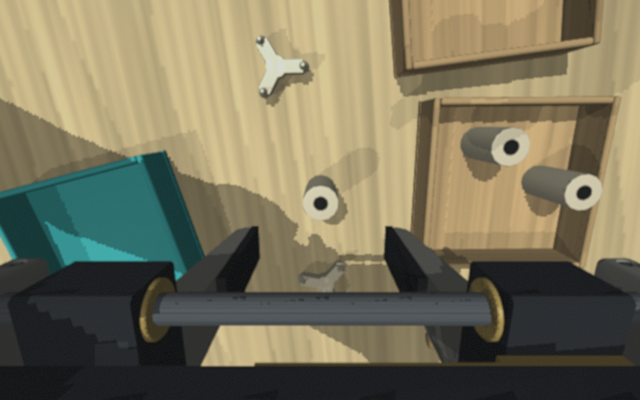

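Post b stands at (511,147) beside the original (583,192), both in the tray. Post a is centred between the fingers at (320,204). I go down to grip it.

>>> servo_tool:
  offset:
    - [0, 50, 0]
    - [-1, 90, 0]
    - [-1, 110, 0]
    - [-1, 115, 0]
    - [-1, 115, 0]
    - [-1, 115, 0]
    - [-1, 115, 0]
    - [-1, 115, 0]
    - [-1, 115, 0]
  twist: [0, 0, 0, 0, 0, 0, 0, 0, 0]
  claw: [0.2, 0.2, 0.2, 0.2, 0.9, 0.9, 0.9, 0.9, 0.9]

```text
clock: 9.43
ee_pos: [0.4601, -0.2608, 0.035]
orientation: [[0.995, 0.001, 0.101], [-0.101, 0.0, 0.995], [0.001, -1.0, 0.0]]
ft_force: [-0.7, 0.1, 2.4]
width: 0.0314
```

```bash
python3 -c "
from h import *
c=np.array([.641,-.269]);a=np.radians(-5.1)
print(c+[-.025*np.cos(a)+.036*np.sin(a),-.025*np.sin(a)-.036*np.cos(a)])
plan(((.613,-.302,.15),-6),((.613,-.302,.041),-6))"
```

```text
[ 0.61289878 -0.30263512]
at [ 0.4601 -0.2608  0.035 ] yaw -5.82 w 0.0314 t 9.43 F [-0.7  0.1  2.4]
(0.613, -0.302, 0.15) -6 -> [156.4, -114.9, -25.5] 0.2
(0.613, -0.302, 0.041) -6 -> [156.3, -5.9, -25.5] 0.2
```

>>> servo_tool:
  offset:
    - [0, -40, 0]
    - [0, -90, 0]
    - [35, -115, -6]
    - [85, -115, -14]
    - [130, -115, -22]
    - [156, -115, -26]
    - [156, -115, -26]
    - [156, -80, -26]
    - [156, -40, -26]
    - [156, -15, -26]
  twist: [0, 0, 0, 0, 0, 0, 0, 0, 0, 0]
  claw: [0.9, 0.9, 0.9, 0.9, 0.9, 0.9, 0.9, 0.9, 0.9, 0.9]

```text
clock: 10.68
ee_pos: [0.6104, -0.3017, 0.0477]
orientation: [[0.995, -0.003, 0.102], [-0.102, 0.001, 0.995], [-0.003, -1.0, 0.001]]
ft_force: [-0.1, 1.2, -0.6]
width: 0.0312
```

```bash
python3 -c "
from h import *
plan(((.613,-.302,.041),-6),((.613,-.302,.15),-6))"
```

```text
at [ 0.6104 -0.3017  0.0477] yaw -5.86 w 0.0312 t 10.68 F [-0.1  1.2 -0.6]
(0.613, -0.302, 0.041) -6 -> [2.6, 6.7, -0.0] 0.1
(0.613, -0.302, 0.15) -6 -> [2.3, -102.3, 0.1] 0.1
```

>>> servo_tool:
  offset:
    - [2, 5, 0]
    - [2, 9, 0]
    - [2, 9, 0]
    - [2, 9, 0]
    - [2, 9, 0]
    - [2, 9, 0]
    - [2, -30, 0]
    - [2, -80, 0]
    - [2, -102, 0]
  twist: [0, 0, 0, 0, 0, 0, 0, 0, 0]
  claw: [0.9, 0.9, 0.9, 0.5, 0.5, 0.5, 0.5, 0.5, 0.5]

```text
clock: 11.8
ee_pos: [0.6154, -0.3036, 0.1547]
orientation: [[0.995, 0.004, 0.102], [-0.102, -0.002, 0.995], [0.004, -1.0, -0.001]]
ft_force: [0.3, 0.1, -0.8]
width: 0.0459
```

```bash
python3 -c "
from h import *
d=wristcam();cv2.imwrite('pics/w5.png',d['frame'][:,:,::-1])
plan()"
```

```text
at [ 0.6162 -0.3039  0.1565] yaw -5.83 w 0.0462 t 11.85 F [ 0.8 -0.9  1.9]
```

View pics/w5.png

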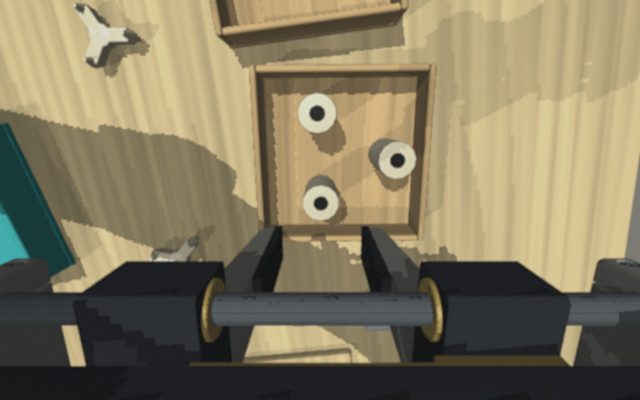

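All three posts stand in the post tray, at (317,113), (321,203) and (397,160). Next is stilt b.

```bash
python3 -c "
from h import *
plan(((.4485,-.1403,.16),85.3))"
```

```text
at [ 0.6162 -0.3039  0.1565] yaw -5.83 w 0.0462 t 11.85 F [ 0.8 -0.9  1.9]
(0.4485, -0.1403, 0.16) 85.3 -> [-183.4, -4.9, 145.8] -91.1
```

>>> servo_tool:
  offset:
    - [-20, -20, 16]
    - [-45, -20, 36]
    - [-75, -20, 60]
    - [-105, -20, 84]
    - [-135, -20, 108]
    - [-160, -15, 128]
    - [-183, -5, 146]
    - [-183, -3, 146]
    - [-183, -3, 146]
    - [-183, -3, 146]
  twist: [-10, -20, -30, -40, -50, -60, -70, -80, -90, -91]
  claw: [0.5, 0.5, 0.5, 0.5, 0.5, 0.5, 0.5, 0.5, 0.5, 0.5]

```text
clock: 13.1
ee_pos: [0.4464, -0.1385, 0.1538]
orientation: [[0.085, -0.001, -0.996], [0.996, 0.0, 0.085], [0.0, -1.0, 0.001]]
ft_force: [-0.2, -0.1, -0.5]
width: 0.0464
```

```bash
python3 -c "
from h import *
d=wristcam();crop(d,260,160,380,240,6,'w6.png');np.savez('w6.npz',**{k:d[k] for k in('mtx','R','t','frame')})
plan()
print(proj(d,(.4325,-.139,.026)))"
```

```text
at [ 0.4466 -0.1387  0.1539] yaw 85.08 w 0.0462 t 13.15 F [-0.9 -0.   0.4]
[320.16625772 178.92754401]
```

View pics/w6.png

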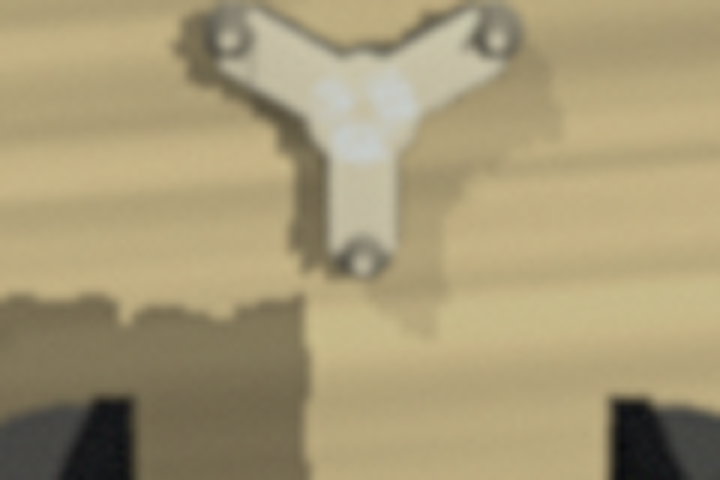

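```bash
python3 -c "
from h import *
d=dict(np.load('w6.npz'))
B=lambda x,y:(260+(x+.5)/6-.5,160+(y+.5)/6-.5)
P=np.array([cast(d,*B(*q),.026) for q in [(230,38),(495,38),(363,259)]]);c=P.mean(0);v=P-c
print(c.round(4),np.hypot(v[:,0],v[:,1]).round(4),np.degrees(np.arctan2(v[:,1],v[:,0])).round(1))
g=c[:2]+.016*np.array([np.cos(np.radians(-4.9)),np.sin(np.radians(-4.9))]);print(g)
plan(((*g,.003),85.1))"
```

```text
[ 0.432  -0.1391  0.026 ] [0.0247 0.0247 0.0246] [-124.7  115.    -4.8]
[ 0.44794305 -0.14045929]
at [ 0.4466 -0.1387  0.1539] yaw 85.08 w 0.0462 t 13.15 F [-0.9 -0.   0.4]
(np.float64(0.4479430464156478), np.float64(-0.14045929492606246), 0.003) 85.1 -> [-1.7, 150.9, -1.7] -0.0
```

>>> servo_tool:
  offset:
    - [-1, 50, -1]
    - [-2, 100, -2]
    - [-2, 135, -2]
    - [-2, 148, -2]
    - [-2, 150, -2]
    - [-2, 150, -2]
    - [-2, 150, -2]
    - [-2, 150, -2]
    - [-2, 150, -2]
    - [-2, 150, -2]
  twist: [0, 0, 0, 0, 0, 0, 0, 0, 0, 0]
  claw: [0.5, 0.5, 0.5, 0.5, 0.5, 0.5, 0.97, 0.97, 0.97, 0.97]

```text
clock: 14.4
ee_pos: [0.4491, -0.141, 0.0048]
orientation: [[0.084, 0.0, -0.996], [0.996, 0.0, 0.084], [0.0, -1.0, -0.0]]
ft_force: [-0.8, 0.4, 1.5]
width: 0.0121
```

```bash
python3 -c "
from h import *
c=np.array([.622,-.0745]);a=np.radians(1.3)
X=np.array([np.cos(a),np.sin(a)]);Y=np.array([-X[1],X[0]])
g=c-.02*X+.036*Y;g2=c-.052*X-.036*Y;print(g,g2)
plan(((*g,.13),91.3),((*g,.011),91.3))"
```

```text
[ 0.6011884  -0.03896301] [ 0.57083013 -0.11167048]
at [ 0.4491 -0.141   0.0048] yaw 85.18 w 0.0121 t 14.4 F [-0.8  0.4  1.5]
(np.float64(0.601188403804926), np.float64(-0.03896301273583849), 0.13) 91.3 -> [114.4, -125.1, -143.0] -6.1
(np.float64(0.601188403804926), np.float64(-0.03896301273583849), 0.011) 91.3 -> [114.4, -6.1, -142.9] -6.1
```

>>> servo_tool:
  offset:
    - [0, -40, 0]
    - [0, -90, 0]
    - [25, -125, -31]
    - [60, -125, -75]
    - [95, -125, -118]
    - [114, -125, -143]
    - [114, -125, -143]
    - [114, -125, -143]
  twist: [0, 0, -2, -4, -6, -6, -6, -6]
  claw: [0.97, 0.97, 0.97, 0.97, 0.97, 0.97, 0.97, 0.97]

```text
clock: 15.4
ee_pos: [0.5998, -0.0404, 0.1291]
orientation: [[-0.02, -0.002, -1.0], [1.0, -0.001, -0.02], [-0.001, -1.0, 0.002]]
ft_force: [-1.4, 0.3, -0.8]
width: 0.0115
```

```bash
python3 -c "
from h import *
d=wristcam();cv2.imwrite('pics/w7.png',d['frame'][:,:,::-1]);np.savez('w7.npz',**{k:d[k] for k in('mtx','R','t','frame')})
plan(((.6012,-.039,.0115),91.3))"
```

```text
at [ 0.5998 -0.0407  0.1294] yaw 91.08 w 0.0118 t 15.45 F [-0.4  0.   0. ]
(0.6012, -0.039, 0.0115) 91.3 -> [1.7, 117.9, -1.6] -0.2
```

View pics/w7.png

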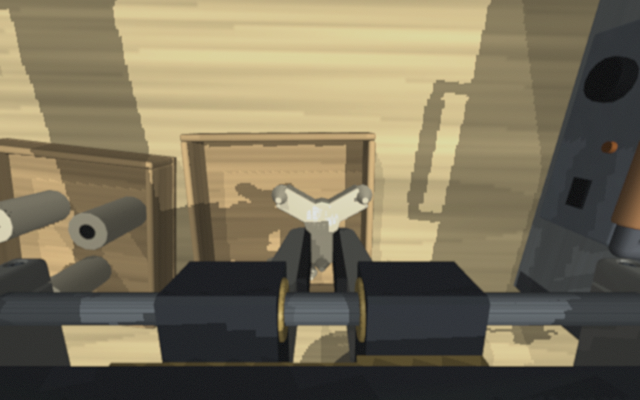

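```bash
python3 -c "
from h import *
d=dict(np.load('w7.npz'))
for q in((182,134),(376,133)):print(cast(d,*q,.045))
for q in((191,141),(369,139)):print('in',cast(d,*q,.045))"
```

```text
[ 0.54371374 -0.15489405  0.045     ]
[0.53982515 0.00184679 0.045     ]
in [ 0.54914471 -0.14807335  0.045     ]
in [ 0.54468915 -0.00353329  0.045     ]
```

>>> servo_tool:
  offset:
    - [0, 45, -1]
    - [0, 85, -1]
    - [0, 108, -1]
    - [0, 115, -1]
    - [0, 118, -1]
    - [0, 118, -1]
    - [0, 118, -1]
    - [0, 118, -1]
    - [0, 118, -1]
  twist: [0, 0, 0, 0, 0, 0, 0, 0, 0]
  claw: [0.97, 0.97, 0.97, 0.97, 0.97, 0.97, 0.97, 0.68, 0.68]

```text
clock: 16.58
ee_pos: [0.6023, -0.0393, 0.0119]
orientation: [[-0.021, 0.001, -1.0], [1.0, 0.0, -0.021], [0.0, -1.0, -0.001]]
ft_force: [-0.9, -0.1, -0.0]
width: 0.0287
```

```bash
python3 -c "
from h import *
c=np.array([.4538,-.3586]);a=np.radians(163)
g=c+.016*np.array([np.cos(a),np.sin(a)]);print(g)
plan(((*g,.14),73))"
```

```text
[ 0.43849912 -0.35392205]
at [ 0.6023 -0.0393  0.0119] yaw 91.18 w 0.0287 t 16.57 F [-0.9 -0.1 -0. ]
(np.float64(0.4384991239045914), np.float64(-0.35392205272443616), 0.14) 73 -> [-311.1, -128.2, 170.1] 18.2
```

>>> servo_tool:
  offset:
    - [0, -35, 0]
    - [0, -85, 0]
    - [-30, -125, 16]
    - [-80, -128, 44]
    - [-130, -128, 71]
    - [-180, -128, 98]
    - [-230, -128, 126]
    - [-280, -128, 153]
    - [-311, -128, 170]
    - [-311, -128, 170]
  twist: [0, 0, 2, 6, 10, 14, 18, 18, 18, 18]
  claw: [0.68, 0.68, 0.5, 0.5, 0.5, 0.5, 0.5, 0.5, 0.5, 0.5]

```text
clock: 17.82
ee_pos: [0.4363, -0.3569, 0.14]
orientation: [[0.295, -0.0, -0.955], [0.955, -0.001, 0.295], [-0.001, -1.0, -0.0]]
ft_force: [0.0, 0.5, -0.5]
width: 0.0458
```

```bash
python3 -c "
from h import *
d=wristcam();crop(d,260,160,380,260,6,'w8.png');np.savez('w8.npz',**{k:d[k] for k in('mtx','R','t','frame')})
plan()
d=bot.snapshot('scene');crop(d,180,180,340,280,5,'sc8.png')"
```

```text
at [ 0.4377 -0.3547  0.1397] yaw 73.02 w 0.0457 t 17.88 F [ 0.1  0.6 -0.4]
```

View pics/w8.png

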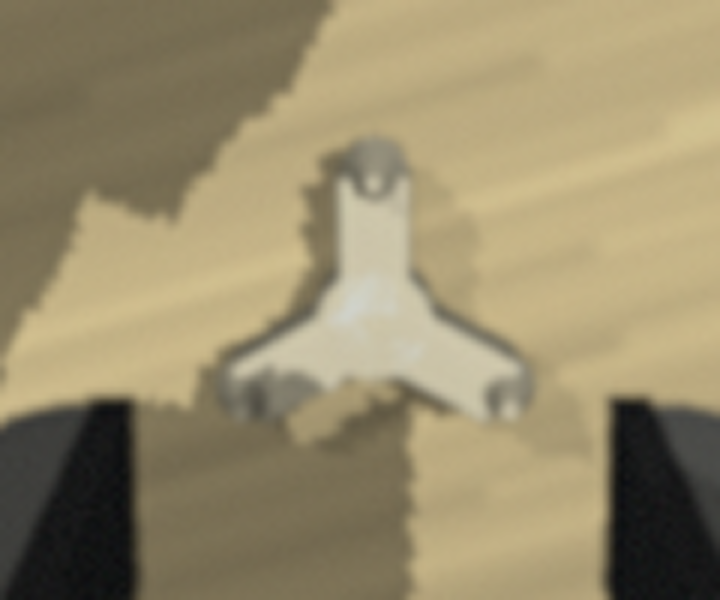

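View pics/sc8.png

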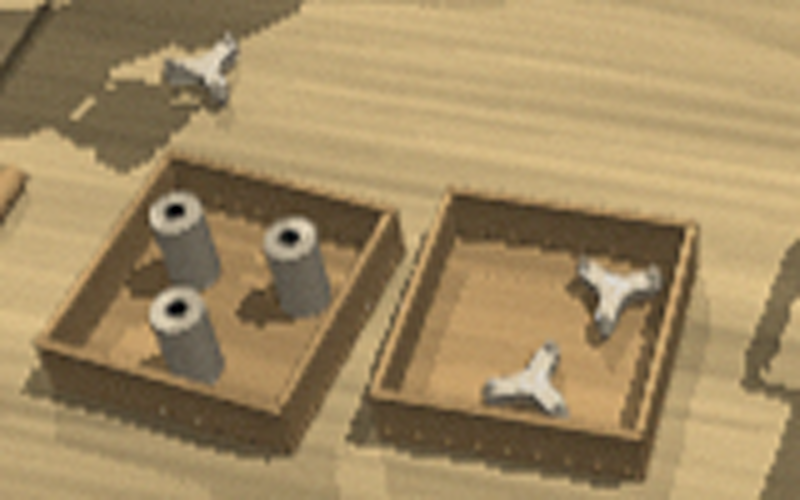

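Stilt b sits in its tray at (617,290) in the crop. Stilt a is below the open fingers, its arm upright in the image with the tips at (374,181), (256,402) and (502,402).

```bash
python3 -c "
from h import *
d=dict(np.load('w8.npz'))
B=lambda x,y:(260+(x+.5)/6-.5,160+(y+.5)/6-.5)
P=np.array([cast(d,*B(*q),.026) for q in [(374,181),(256,402),(502,402)]]);c=P.mean(0);v=P-c
print(c.round(4),np.hypot(v[:,0],v[:,1]).round(4),np.degrees(np.arctan2(v[:,1],v[:,0])).round(1))
a=np.radians(162.8);g=c[:2]+.016*np.array([np.cos(a),np.sin(a)]);print(g)
plan(((*g,.004),73))"
```

```text
[ 0.4544 -0.3618  0.026 ] [0.0244 0.0231 0.0236] [164.1 -75.3  41.7]
[ 0.43909078 -0.35707697]
at [ 0.4387 -0.3533  0.1396] yaw 73.17 w 0.0462 t 17.93 F [-0.1  0.3 -0.6]
(np.float64(0.4390907804561303), np.float64(-0.3570769659061727), 0.004) 73 -> [-3.6, 135.6, -1.4] 0.2
```

>>> servo_tool:
  offset:
    - [0, 30, 0]
    - [0, 40, 0]
    - [0, 40, 0]
    - [0, 40, 0]
  twist: [0, 0, 0, 0]
  claw: [0.5, 0.5, 0.5, 0.5]

```text
clock: 18.42
ee_pos: [0.4391, -0.3538, 0.1003]
orientation: [[0.289, 0.001, -0.957], [0.957, -0.001, 0.289], [-0.0, -1.0, -0.001]]
ft_force: [0.3, -0.5, -0.1]
width: 0.0459
```

```bash
python3 -c "
from h import *
d=wristcam();crop(d,260,140,380,240,6,'w9.png');np.savez('w9.npz',**{k:d[k] for k in('mtx','R','t','frame')})
plan()"
```

```text
at [ 0.4392 -0.354   0.1004] yaw 73.21 w 0.046 t 18.48 F [-0.4  0.3  0.4]
```

View pics/w9.png

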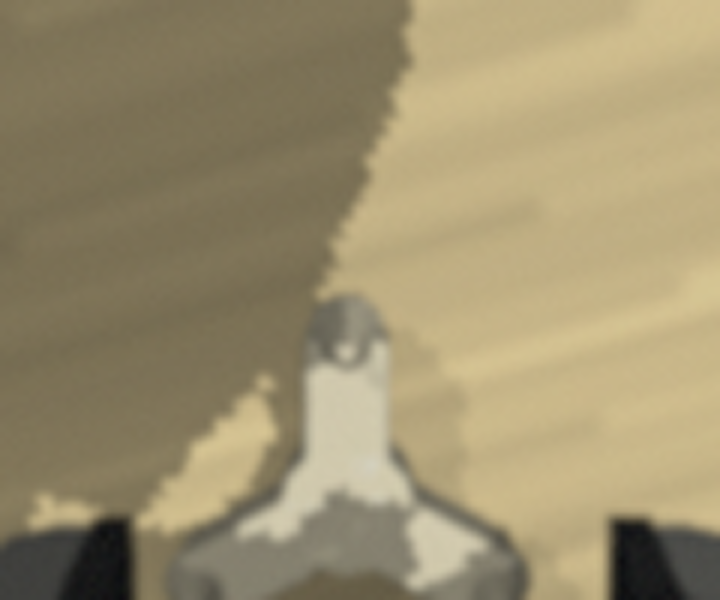

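```bash
python3 -c "
from h import *
d=dict(np.load('w9.npz'))
p=cast(d,260+347.5/6-.5,140+352.5/6-.5,.026);a=np.radians(163.2)
g=p[:2]-.009*np.array([np.cos(a),np.sin(a)]);print(p,g)
plan(((*g,.004),73.2))"
```

```text
[ 0.4314298  -0.35515867  0.026     ] [ 0.44004568 -0.35775995]
at [ 0.4392 -0.354   0.1004] yaw 73.21 w 0.046 t 18.48 F [-0.4  0.3  0.4]
(np.float64(0.4400456756625647), np.float64(-0.3577599524193985), 0.004) 73.2 -> [-3.4, 96.4, -1.8] 0.0
```

>>> servo_tool:
  offset:
    - [-3, 40, -2]
    - [-3, 80, -2]
    - [-3, 93, -2]
    - [-3, 96, -2]
    - [-3, 96, -2]
    - [-3, 96, -2]
    - [-3, 96, -2]
    - [-3, 96, -2]
    - [-3, 96, -2]
  twist: [0, 0, 0, 0, 0, 0, 0, 0, 0]
  claw: [0.5, 0.5, 0.5, 0.5, 0.5, 0.97, 0.97, 0.97, 0.97]

```text
clock: 19.6
ee_pos: [0.4399, -0.3574, 0.0039]
orientation: [[0.289, 0.001, -0.957], [0.957, -0.0, 0.289], [-0.0, -1.0, -0.001]]
ft_force: [-0.6, 0.2, 1.4]
width: 0.0131
```

```bash
python3 -c "
from h import *
plan(((.571,-.110,.13),91.3),((.571,-.110,.0115),91.3))"
```

```text
at [ 0.4399 -0.3574  0.0039] yaw 73.19 w 0.0131 t 19.6 F [-0.6  0.2  1.4]
(0.571, -0.11, 0.13) 91.3 -> [274.7, -126.1, -54.0] -18.1
(0.571, -0.11, 0.0115) 91.3 -> [274.7, -7.6, -53.9] -18.1
```

>>> servo_tool:
  offset:
    - [0, -40, 0]
    - [0, -90, 0]
    - [40, -126, -8]
    - [90, -126, -18]
    - [140, -126, -28]
    - [190, -126, -37]
    - [240, -126, -47]
    - [275, -126, -54]
    - [275, -126, -54]
    - [275, -126, -54]
  twist: [0, 0, -4, -8, -12, -16, -18, -18, -18, -18]
  claw: [0.97, 0.97, 0.97, 0.97, 0.97, 0.97, 0.97, 0.97, 0.97, 0.97]

```text
clock: 20.85
ee_pos: [0.5701, -0.1106, 0.1294]
orientation: [[-0.02, -0.001, -1.0], [1.0, -0.001, -0.02], [-0.001, -1.0, 0.001]]
ft_force: [-0.8, 0.5, -0.3]
width: 0.0129
```

```bash
python3 -c "
from h import *
d=wristcam();cv2.imwrite('pics/w10.png',d['frame'][:,:,::-1])
plan(((.571,-.110,.0105),91.3))"
```

```text
at [ 0.57   -0.1112  0.1295] yaw 91.07 w 0.013 t 20.9 F [-0.3  0.2 -0.3]
(0.571, -0.11, 0.0105) 91.3 -> [1.2, 119.0, -1.1] -0.2
```

View pics/w10.png

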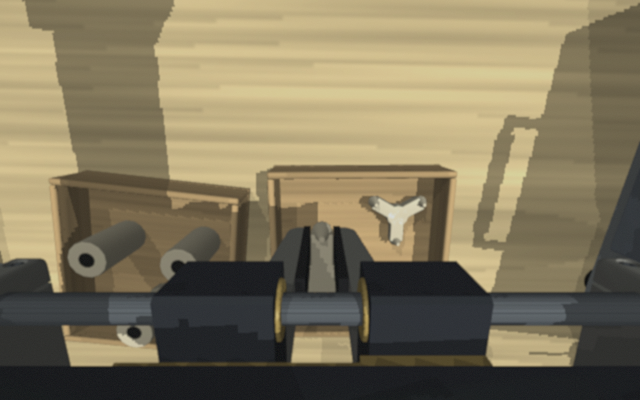

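>>> servo_tool:
  offset:
    - [1, 45, -2]
    - [1, 85, -2]
    - [1, 109, -2]
    - [1, 116, -2]
    - [1, 118, -2]
    - [1, 118, -2]
    - [1, 118, -2]
    - [1, 118, -2]
    - [1, 118, -2]
  twist: [0, 0, 0, 0, 0, 0, 0, 0, 0]
  claw: [0.97, 0.97, 0.97, 0.97, 0.97, 0.97, 0.97, 0.68, 0.68]

```text
clock: 22.02
ee_pos: [0.573, -0.1086, 0.012]
orientation: [[-0.021, 0.001, -1.0], [1.0, 0.0, -0.021], [0.0, -1.0, -0.001]]
ft_force: [0.1, -0.2, 0.3]
width: 0.0291
```

```bash
python3 -c "
from h import *
plan(((.571,-.110,.27),91.3),((.50,.0,.27),85))"
```

```text
at [ 0.573  -0.1086  0.012 ] yaw 91.19 w 0.0291 t 22.02 F [ 0.1 -0.2  0.3]
(0.571, -0.11, 0.27) 91.3 -> [-1.4, -258.0, 1.8] -0.1
(0.5, 0.0, 0.27) 85 -> [110.1, -258.1, 70.5] 6.2
```

>>> servo_tool:
  offset:
    - [0, -35, 0]
    - [0, -90, 0]
    - [10, -150, 0]
    - [40, -205, 0]
    - [75, -255, -5]
    - [108, -258, -10]
    - [108, -258, -10]
    - [108, -258, -10]
    - [108, -258, -10]
  twist: [0, 0, 0, 3, 6, 6, 6, 6, 6]
  claw: [0.68, 0.68, 0.6, 0.6, 0.6, 0.6, 0.6, 0.6, 0.6]

```text
clock: 23.15
ee_pos: [0.5801, -0.0022, 0.2691]
orientation: [[0.086, -0.001, -0.996], [0.996, -0.001, 0.086], [-0.001, -1.0, 0.001]]
ft_force: [0.1, 0.1, -0.5]
width: 0.0369
```

```bash
python3 -c "
from h import *
d=wristcam();cv2.imwrite('pics/w11.png',d['frame'][:,:,::-1]);np.savez('w11.npz',**{k:d[k] for k in('mtx','R','t','frame')})
plan()
d=bot.snapshot('scene');crop(d,180,180,340,280,5,'sc11.png');crop(d,340,150,500,300,5,'sk11.png');np.savez('s11.npz',**{k:d[k] for k in('mtx','R','t','frame')})"
```

```text
at [ 0.5801 -0.002   0.2691] yaw 85.04 w 0.0363 t 23.2 F [-0.3 -0.1 -0.5]
```

View pics/w11.png

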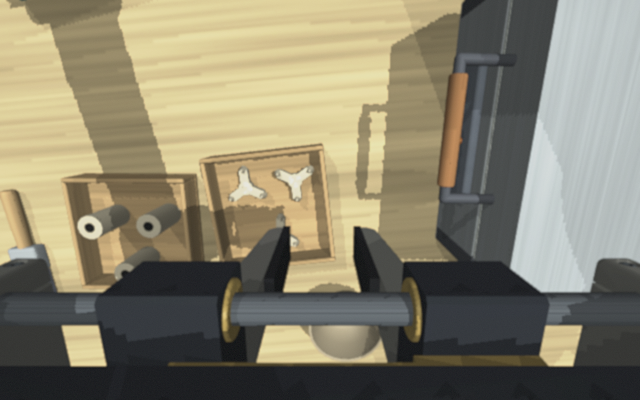

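View pics/sc11.png

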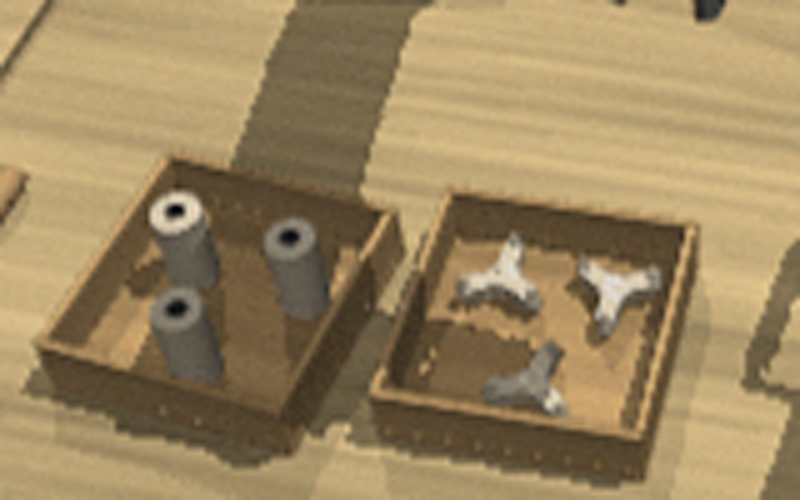

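View pics/sk11.png

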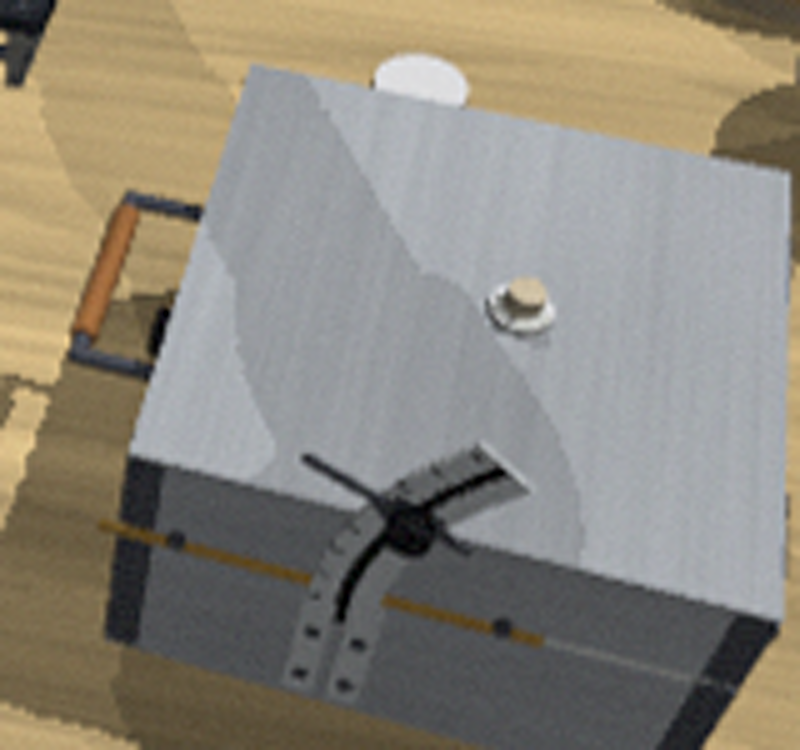

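The trays hold 3 posts and 3 stilts. In the wrist view the handle bar runs (461,73)–(447,187). Next I measure the kiln frame, handle and index blade.

```bash
python3 -c "
from h import *
w=dict(np.load('w11.npz'));s=dict(np.load('s11.npz'))
K=lambda x,y:(340+(x+.5)/5-.5,150+(y+.5)/5-.5)
a=tri([w,s],[(461,73),K(127,207)]);b=tri([w,s],[(447,187),K(85,334)])
print('h',a,b,(a+b)/2,np.linalg.norm(a-b))
a2=cast(w,461,73,.152);b2=cast(w,447,187,.152);print('w only',a2,b2,(a2+b2)/2,np.linalg.norm(a2-b2),np.degrees(np.arctan2(*(a2-b2)[[1,0]])))
C=np.array([cast(s,*K(*q),.194) for q in[(250,67),(132,457),(778,620),(790,172)]]);print(C.round(4),C.mean(0))
m=C.mean(0)[:2]
x=(C[2]+C[3]-C[0]-C[1])[:2];print('kx yaw',np.degrees(np.arctan2(x[1],x[0])));y=(C[0]+C[3]-C[1]-C[2])[:2];print('ky yaw',np.degrees(np.arctan2(y[1],y[0])))
"
```

```text
h [0.48161143 0.12769292 0.15384633] [0.58170879 0.11779268 0.15322377] [0.53166011 0.1227428  0.15353505] 0.10058769586441983
w only [0.48170845 0.12789102 0.152     ] [0.58243243 0.11691101 0.152     ] [0.53207044 0.12240102 0.152     ] 0.1013206799797665 173.77870335586016
[[0.3916 0.1854 0.194 ]
 [0.6886 0.1558 0.194 ]
 [0.7182 0.45   0.194 ]
 [0.4191 0.4839 0.194 ]] [0.5543772  0.31877751 0.194     ]
kx yaw 84.49513181313213
ky yaw 173.91887378579446
```

```bash
python3 -c "
from h import *
s=dict(np.load('s11.npz'))
K=lambda x,y:(340+(x+.5)/5-.5,150+(y+.5)/5-.5)
yw=np.radians(84.1);X=np.array([np.cos(yw),np.sin(yw),0]);Y=np.array([-X[1],X[0],0])
H=np.array([.5318,.1226,.0])+.357*X;H[2]=.135
def side(uv,off):
    r=s['R'].T@np.linalg.solve(s['mtx'],[*uv,1.]);c=-s['R'].T@s['t']
    p=c+r*((-off-(c-H)@Y)/(r@Y));q=p-H;return -(q@X),q[2]
for off in(.150,.155,.16,.165,.17,.175,.18):
    P=[np.array(side(K(*q),off)) for q in((305,459),(468,550),(100,524),(542,640))]
    f=lambda a,b:np.degrees(np.arctan2(a[1]-b[1],a[0]-b[0]))
    print(off,[p.round(3).tolist() for p in P],'blade dir',f(P[0],P[1]).round(2),'radial',[np.degrees(np.arctan2(p[1],p[0])).round(2) for p in P],'len',np.linalg.norm(P[0]-P[1]).round(3),np.linalg.norm(P[2]-P[3]).round(3))
"
```

```text
0.15 [[0.229, 0.087], [0.147, 0.05], [0.32, -0.006], [0.1, -0.006]] blade dir 24.31 radial [np.float64(20.83), np.float64(18.81), np.float64(-1.16), np.float64(-3.35)] len 0.09 0.22
0.155 [[0.229, 0.093], [0.147, 0.057], [0.319, 0.001], [0.101, 0.001]] blade dir 24.31 radial [np.float64(22.21), np.float64(21.02), np.float64(0.14), np.float64(0.79)] len 0.089 0.218
0.16 [[0.229, 0.1], [0.148, 0.063], [0.318, 0.008], [0.102, 0.009]] blade dir 24.31 radial [np.float64(23.56), np.float64(23.14), np.float64(1.44), np.float64(4.82)] len 0.088 0.216
0.165 [[0.229, 0.106], [0.149, 0.07], [0.318, 0.015], [0.103, 0.016]] blade dir 24.31 radial [np.float64(24.88), np.float64(25.18), np.float64(2.75), np.float64(8.71)] len 0.088 0.214
0.17 [[0.229, 0.112], [0.15, 0.077], [0.317, 0.022], [0.105, 0.023]] blade dir 24.31 radial [np.float64(26.17), np.float64(27.12), np.float64(4.06), np.float64(12.43)] len 0.087 0.212
0.175 [[0.229, 0.119], [0.151, 0.084], [0.316, 0.03], [0.106, 0.03]] blade dir 24.31 radial [np.float64(27.43), np.float64(28.98), np.float64(5.37), np.float64(15.96)] len 0.086 0.21
0.18 [[0.229, 0.125], [0.152, 0.09], [0.315, 0.037], [0.107, 0.038]] blade dir 24.31 radial [np.float64(28.67), np.float64(30.76), np.float64(6.68), np.float64(19.29)] len 0.085 0.208
```

```bash
python3 -c "
from h import *
plan(((.532,.1226,.235),84.1))"
```

```text
at [ 0.5803 -0.0018  0.2692] yaw 85.06 w 0.0369 t 23.25 F [-1.2  0.2 -0.2]
(0.532, 0.1226, 0.235) 84.1 -> [119.8, 34.2, 58.8] 1.0
```

>>> servo_tool:
  offset:
    - [40, 0, 20]
    - [80, 10, 40]
    - [112, 25, 55]
    - [120, 34, 59]
    - [120, 34, 59]
    - [120, 34, 59]
    - [120, 34, 59]
  twist: [1, 1, 1, 1, 1, 1, 1]
  claw: [0.6, 0.6, 0.6, 0.6, 0.6, 0.6, 0.6]

```text
clock: 24.12
ee_pos: [0.5326, 0.1226, 0.2361]
orientation: [[0.104, 0.001, -0.995], [0.995, -0.0, 0.104], [0.0, -1.0, -0.001]]
ft_force: [0.4, -0.1, -0.4]
width: 0.0369
```

```bash
python3 -c "
from h import *
d=wristcam();cv2.imwrite('pics/w12.png',d['frame'][:,:,::-1]);np.savez('w12.npz',**{k:d[k] for k in('mtx','R','t','frame')})
plan()"
```

```text
at [0.5325 0.123  0.236 ] yaw 84.07 w 0.0364 t 24.18 F [-0.1 -0.9  0.2]
```

View pics/w12.png

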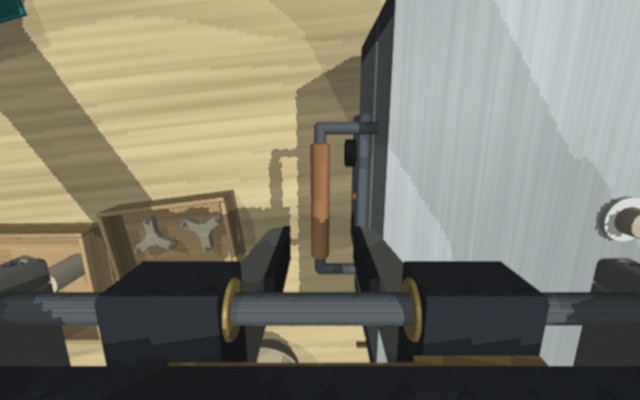

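```bash
python3 -c "
from h import *
d=dict(np.load('w12.npz'))
a=cast(d,320.5,143,.155);b=cast(d,320,259,.155);print(a,b,(a+b)/2)
p=(a+b)/2
plan(((p[0],p[1],.132),84.1))"
```

```text
[0.48168424 0.12673522 0.155     ] [0.58200978 0.11576054 0.155     ] [0.53184701 0.12124788 0.155     ]
at [0.5325 0.123  0.236 ] yaw 84.07 w 0.0364 t 24.18 F [-0.1 -0.9  0.2]
(np.float64(0.5318470116779359), np.float64(0.12124787813430316), 0.132) 84.1 -> [-1.8, 104.0, 0.5] -0.0
```

>>> servo_tool:
  offset:
    - [-1, 40, 0]
    - [-1, 80, 0]
    - [-1, 99, 0]
    - [-1, 104, 0]
    - [-1, 104, 0]
    - [-1, 104, 0]
    - [-1, 104, 0]
    - [-1, 104, 0]
    - [-1, 104, 0]
  twist: [0, 0, 0, 0, 0, 0, 0, 0, 0]
  claw: [0.6, 0.6, 0.6, 0.6, 0.6, 0.95, 0.95, 0.95, 0.95]

```text
clock: 25.3
ee_pos: [0.5321, 0.1212, 0.1324]
orientation: [[0.103, 0.001, -0.995], [0.995, -0.002, 0.103], [-0.001, -1.0, -0.001]]
ft_force: [-1.3, -5.0, 5.4]
width: 0.0153
```

```bash
python3 -c "
from h import *
plan()
r=357.3
for t in [0,2,4,7,10,13,16,19,21.5,23.5,24.3]:
    a=np.radians(t+2.4);print(t,round(r*np.cos(np.radians(2.4))-r*np.cos(a),1),round(r*np.sin(a)-15,1))"
```

```text
at [0.5321 0.1212 0.1324] yaw 84.11 w 0.0153 t 25.3 F [-1.3 -5.   5.4]
0 0.0 -0.0
2 0.7 12.4
4 1.9 24.8
7 4.5 43.4
10 8.0 61.7
13 12.5 79.9
16 18.0 97.8
19 24.3 115.4
21.5 30.3 129.8
23.5 35.6 141.1
24.3 37.8 145.5
```

>>> servo_tool:
  offset:
    - [0, -6, 0]
    - [1, -12, 0]
    - [1, -19, 0]
    - [2, -25, 0]
    - [2, -25, 0]
  twist: [0, 0, 0, 0, 0]
  claw: [0.97, 0.97, 0.97, 0.97, 0.97]

```text
clock: 25.92
ee_pos: [0.5322, 0.123, 0.1566]
orientation: [[0.102, 0.001, -0.995], [0.995, -0.003, 0.102], [-0.002, -1.0, -0.001]]
ft_force: [2.4, -5.0, -4.8]
width: 0.0153
```

```bash
python3 -c "
from h import *
plan()
d=bot.snapshot('scene');crop(d,340,130,500,280,5,'sk13.png')"
```

```text
at [0.5322 0.123  0.1566] yaw 84.12 w 0.0153 t 25.93 F [ 2.4 -5.  -4.8]
```

View pics/sk13.png

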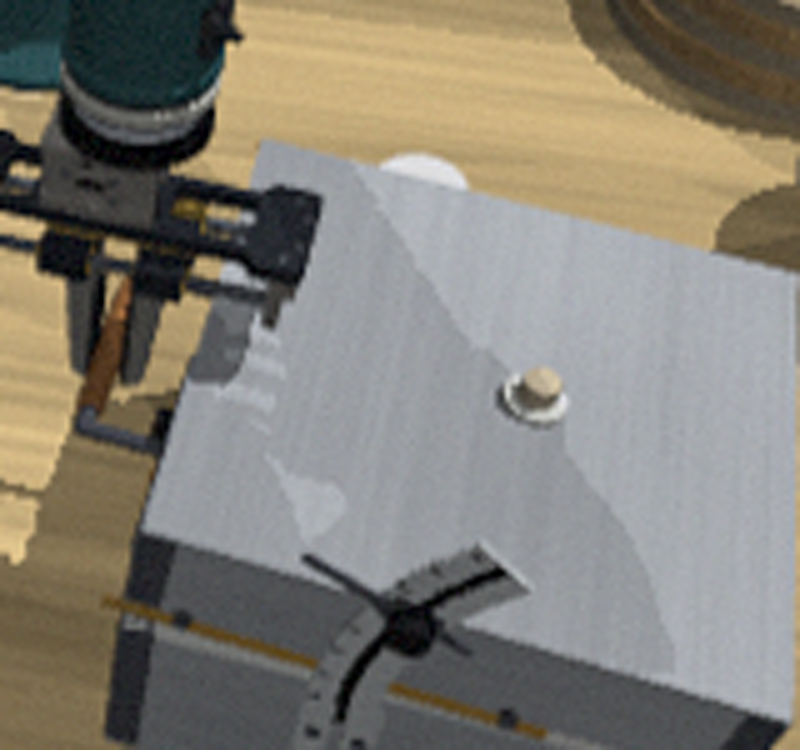

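The pointer has risen with the lid to about 4°, and the wrist carries about 5 N. I continue along the arc.

>>> servo_tool:
  offset:
    - [1, -9, 0]
    - [3, -19, 0]
    - [6, -37, 0]
    - [10, -55, 0]
    - [16, -73, 0]
    - [22, -90, 0]
    - [28, -105, 0]
    - [33, -115, 0]
    - [36, -120, 0]
    - [36, -120, 0]
  twist: [0, 0, 0, 0, 0, 0, 0, 0, 0, 0]
  claw: [0.97, 0.97, 0.97, 0.97, 0.97, 0.97, 0.97, 0.97, 0.97, 0.97]

```text
clock: 27.22
ee_pos: [0.5358, 0.1567, 0.2769]
orientation: [[0.104, -0.0, -0.995], [0.995, -0.005, 0.104], [-0.005, -1.0, -0.0]]
ft_force: [1.0, -9.0, -0.6]
width: 0.0153
```

>>> servo_tool:
  offset:
    - [0, 0, 0]
    - [0, 0, 0]
    - [0, 0, 0]
    - [0, 0, 0]
  twist: [0, 0, 0, 0]
  claw: [0.97, 0.97, 0.97, 0.97]

```text
clock: 27.72
ee_pos: [0.5358, 0.1566, 0.2765]
orientation: [[0.104, -0.0, -0.995], [0.995, -0.006, 0.104], [-0.006, -1.0, -0.0]]
ft_force: [0.7, -9.9, -0.5]
width: 0.0149
```

```bash
python3 -c "
from h import *
plan()
d=bot.snapshot('scene');crop(d,340,110,500,260,5,'sk14.png');np.savez('s14.npz',**{k:d[k] for k in('mtx','R','t','frame')})
crop(d,180,180,340,280,5,'sc14.png')
d=bot.snapshot('side');cv2.imwrite('pics/si14.png',d['frame'][:,:,::-1])"
```

```text
at [0.5358 0.1566 0.2765] yaw 84.02 w 0.0149 t 27.73 F [ 0.7 -9.9 -0.5]
```

View pics/sk14.png

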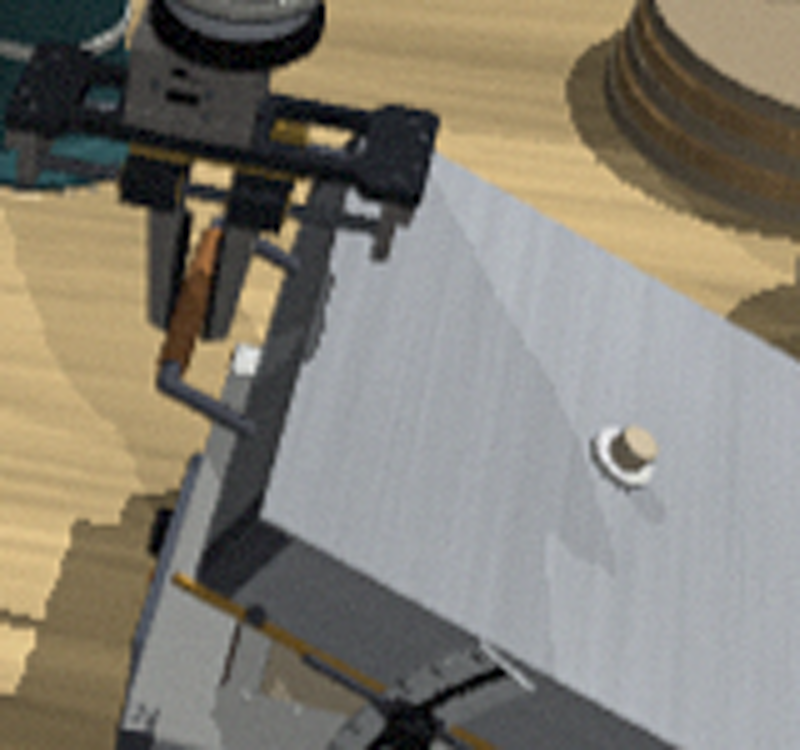

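View pics/si14.png

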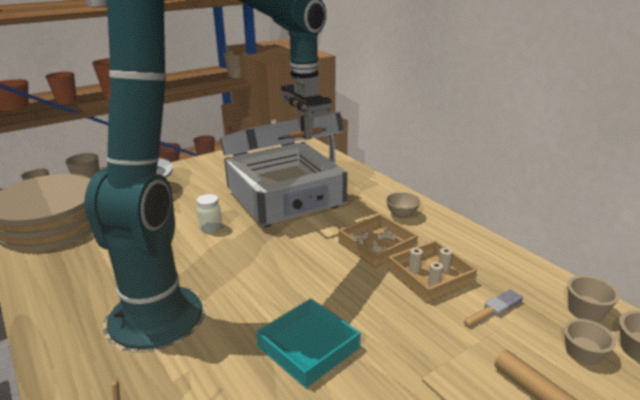

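```bash
python3 -c "
from h import *
s=dict(np.load('s14.npz'));crop(s,360,210,460,280,8,'sk15.png')"
```

```text
(no output)
```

View pics/sk15.png

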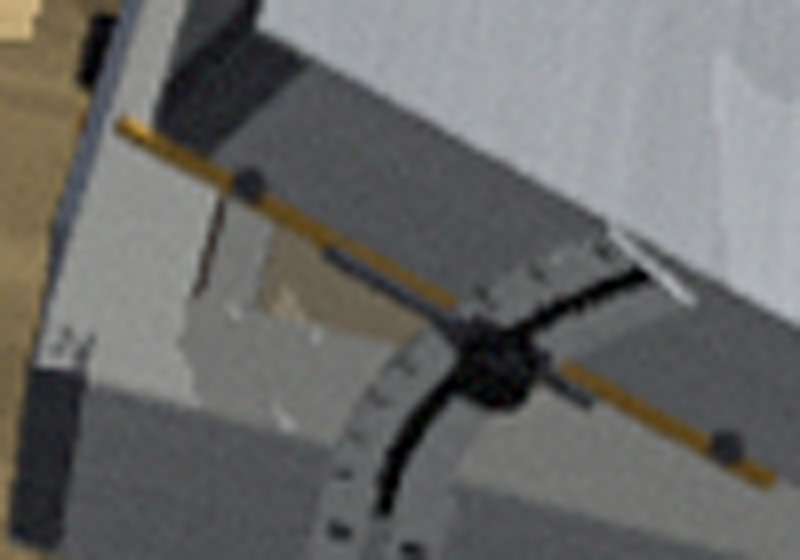

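View pics/sc14.png

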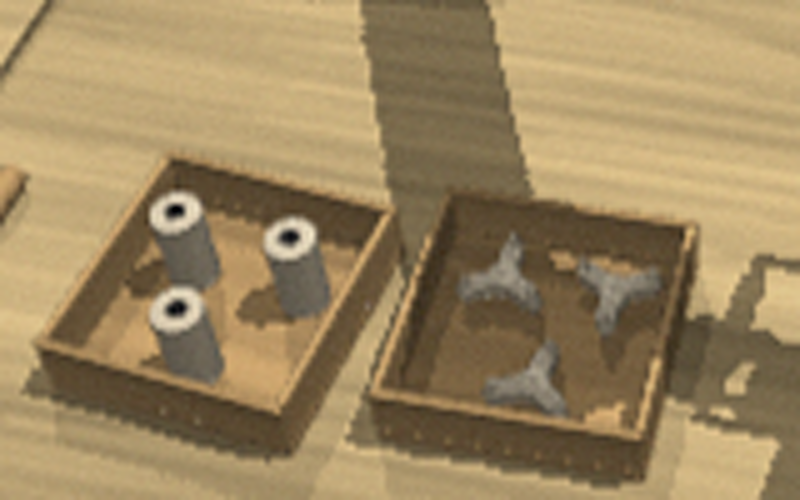

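```bash
cat > k.py <<'E'
from h import *
yw=np.radians(84.1);X=np.array([np.cos(yw),np.sin(yw),0]);Y=np.array([-X[1],X[0],0])
H=np.array([.5318,.1220,.0])+.357*X;H[2]=.135
def side(s,uv,off):
    r=s['R'].T@np.linalg.solve(s['mtx'],[*uv,1.]);c=-s['R'].T@s['t']
    p=c+r*((-off-(c-H)@Y)/(r@Y));q=p-H;return np.array([-(q@X),q[2]])
def lineang(s,a,b,off):
    a=side(s,a,off);b=side(s,b,off);return np.degrees(np.arctan2(a[1]-b[1],a[0]-b[0])).round(2)
E
python3 -c "
from k import *
s=dict(np.load('s14.npz'))
J=lambda x,y:(360+(x+.5)/8-.5,210+(y+.5)/8-.5)
print(lineang(s,J(120,125),J(770,480),.155),lineang(s,J(330,252),J(592,402),.163),lineang(s,J(332,248),J(590,404),.163))
# fit brass by mask
f=s['frame'].astype(int);m=np.zeros(f.shape[:2],bool);r,g,b=f[...,0],f[...,1],f[...,2]
m[210:280,370:460]=((r-b>60)&(r>110)&(r<240)&(g<r*.8))[210:280,370:460]
v,u=np.nonzero(m);print(len(u),u.min(),u.max())
vx,vy,x0,y0=cv2.fitLine(np.c_[u,v].astype(np.float32),cv2.DIST_HUBER,0,.01,.01).ravel()
L=lambda t:(x0+t*vx,y0+t*vy)
print(lineang(s,L(-40),L(40),.155), np.degrees(np.arctan2(vy,vx)))
"
```

```text
23.48 25.22 27.19
5 375 378
33.04 35.27998
```

```bash
python3 -c "
from k import *
def fit(s,cols,f,half,dark=True):
    g=cv2.cvtColor(s['frame'],cv2.COLOR_RGB2GRAY).astype(float) if dark else None
    if not dark:
        q=s['frame'].astype(float);g=q[...,2]-q[...,0]
    pts=[]
    for u in cols:
        c=int(round(f(u)));rows=np.arange(c-half,c+half+1);col=g[rows,u]
        bg=np.interp(rows,[rows[0],rows[-1]],[col[0],col[-1]]);w=np.clip(bg-col,0,None)
        w[w<.3*w.max()]=0
        pts.append((u,(w*rows).sum()/w.sum()))
    p=np.array(pts,np.float32);l=cv2.fitLine(p,cv2.DIST_HUBER,0,.01,.01).ravel();
    n=np.array([-l[1],l[0]]);print('res',np.abs((p-l[2:])@n).max().round(2),end=' ');return l
P=lambda l,t:(l[2]+t*l[0],l[3]+t*l[1])
s0=dict(np.load('s11.npz'));s1=dict(np.load('s14.npz'))
fb=lambda u:241.5+(u-401)*.56
for nm,s in(('s11',s0),('s14',s1)):
    l=fit(s,list(range(403,413)),fb,4);print(nm,'blade L',lineang(s,P(l,-15),P(l,15),.163))
    l=fit(s,list(range(403,413))+[430,431,432],fb,4);print(nm,'blade LR',lineang(s,P(l,-15),P(l,15),.163))
l=fit(s1,list(range(377,389))+list(range(395,412))+list(range(433,448)),lambda u:225.2+(u-374.5)*.546,4,False);print('ptr',lineang(s1,P(l,-30),P(l,30),.155))
l=fit(s0,list(range(364,373))+list(range(380,400))+list(range(420,438)),lambda u:254.4+(u-359.6)*.2624,4,False);print('ptr0',lineang(s0,P(l,-30),P(l,30),.155))
"
```

```text
res 0.13 s11 blade L 24.56
res 0.3 s11 blade LR 25.54
res 0.31 s14 blade L 22.97
res 0.37 s14 blade LR 23.81
res 0.59 ptr 23.98
res 0.27 ptr0 0.43
```

>>> servo_tool:
  offset:
    - [0, -1, 0]
    - [-1, -2, 0]
    - [-2, -3, 0]
    - [-2, -3, 0]
    - [-2, -3, 0]
    - [-2, -3, 0]
    - [-2, -3, 0]
  twist: [0, 0, 0, 0, 0, 0, 0]
  claw: [0.97, 0.97, 0.97, 0.97, 0.97, 0.97, 0.97]

```text
clock: 28.7
ee_pos: [0.5359, 0.1581, 0.2796]
orientation: [[0.102, 0.001, -0.995], [0.995, -0.001, 0.102], [-0.001, -1.0, -0.001]]
ft_force: [4.0, -4.2, -4.3]
width: 0.0151
```

```bash
python3 -c "
from h import *
plan();s=bot.state();print(np.abs(s['joint_vel']).max());z=s['ee_pos'][2]
print('lid deg',np.degrees(np.arcsin((15+1000*(z-.1324))/357.3))-2.4)
d=bot.snapshot('scene');crop(d,360,210,460,280,8,'sk16.png')
plan()"
```

```text
at [0.5359 0.1581 0.2796] yaw 84.16 w 0.0151 t 28.7 F [ 4.  -4.2 -4.3]
0.0010378290866397744
lid deg 24.601599342979423
at [0.5359 0.1581 0.2796] yaw 84.16 w 0.0153 t 28.75 F [ 4.1 -3.7 -3.6]
```

View pics/sk16.png

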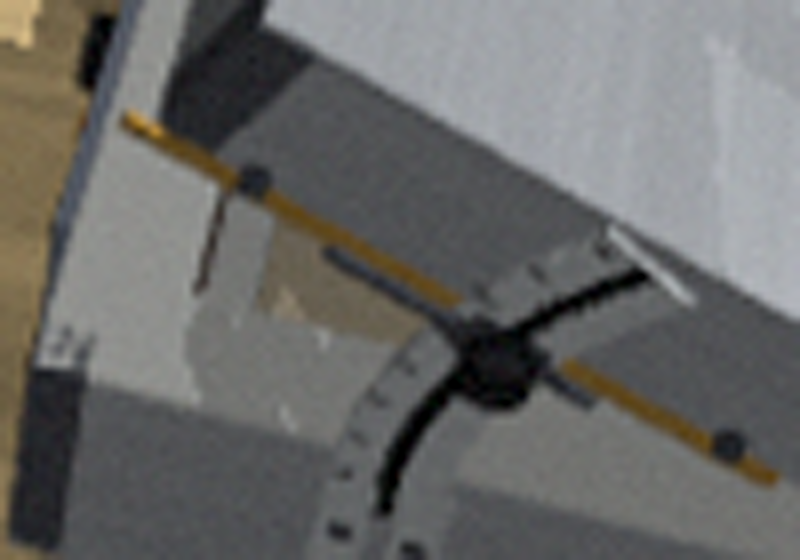

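The pointer and blade are parallel in the image (29.6° against 29.8°), the arm is still, and the lid is held at about 24.6°. I'm handing in.

```bash
python3 -c "
from h import *
bot.sign_off()"
```

```text
the job is handed in; nothing more can be done
```

The kiln furniture is put away, and the arm is holding the lid steady at the index blade. I handed the job in at about 29 s of the 72 s allowed.

- **Furniture:** Both loose posts are standing in the post tray and both loose stilts are in the stilt tray, each lowered before release. The last picture of the trays, taken with the lid already raised, shows three posts and three stilts, counting the two that were there at the start.
- **Lid:** I gripped the lid by its handle and raised it along its arc to about 24.6° (0.43 rad), worked out from the measured tool pose.
- **Index alignment:** My readings of the blade ran from 23° to 27°, mostly 24–25.5°. I trusted the final picture, where the pointer and blade slopes match (29.6° against 29.8°). That is within the 3° tolerance.
- **Hold:** My first stop pressed the lid towards its hinge with about 10 N. I eased the arm out and up slightly, and the wrist then read about 4 N on each axis. The joints were still and the fingers were closed on the bar.
- **Bowl, jar and brush:** I never touched them, and they look unmoved in the pictures. I did not measure their positions again at the end.

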